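# Breathing-trainer balls under the disinfecting lamp

### The arm

A 6-joint arm with a two-finger parallel gripper is mounted at the origin on the work surface. World frame = base frame: x ahead of the robot, y to its left, z up, the work surface at z = 0. Lengths are in m, angles in rad, forces in N, time in s.
With the tool pointing down it reaches from about 0.325 to 0.875 m from the base axis. Payload 4.4 kg.
Tool frame: the origin (TCP) lies midway between the tips of the shut fingers; the grasp point (between the pads) lies 19 mm behind it; z points along the fingers, y is the direction in which the jaws open and shut (so a half turn about z gives the same grasp; the last joint's range is limited). The gripper opens to 85 mm and grips with 20 to 120 N. Pads are 22 mm wide; open, the fingers measure 114 mm over their backs; the gripper's body (76 mm by 85 mm) begins 54 mm behind the grasp point. The pads swing forward as they close: fully open they stand 13 mm farther back than shut.
Start: joints at [1.099, 0.207, 1.542, -0, 1.393, -0.15], TCP at [0.182, 0.545, 0.231] pointing down, gripper open.
Joint ranges: [-2.73, 2.73], [-0.86, 2.22], [0.23, 2.46], [-1.11, 4.25], [0.08, 2.63], [-2.82, 2.82]. Speed limits (rad/s): [2.79, 2.79, 3.14, 3.14, 3.14, 3.14].

### API

Orientations are given as a rotation vector (axis times angle).
In Python, from cell import sense, get_image, finish_job gives the robot as it stands. The module is installed in compiled form; this text tells all that it offers.
- The arm moves only by the shell command python3 -m inch 'ROWS'. ROWS is JSON, a list of rows, each a list of 3 entries, a list of its own where there are three numbers: the shift along the tool's x, y, z in m, then the turn, a rotation vector about the tool's x, y, z in rad, then the finger opening in m, from 0 to 0.0854. In form: [[[dx, dy, dz], [ax, ay, az], fingers], ...]. A call has 1 to 10 rows; each row is the pose to reach, as a shift and turn from the pose measured when the call began, along the tool's axes at that moment; what a row does not reach only later rows make up. A row lasts 1/8 s, in which the tool goes at most 62.5 mm and 10.7 degrees, less where a joint would pass 70% of its speed; a pose out of reach is approached as far as the arm can. A call with a gripper value outside its range is refused whole. The fingers move at their own pace and stop on an object; the grip force is fixed at half the most. Time passes only in rows, so rows that repeat a pose let the fingers close. It gives the time, the measured TCP pose, the force and the opening at its end, in the units of the state.
- sense(): the state, without advancing time (a new reading comes with each control period).
- get_image(name): name is "scene" or "top" or "wrist"; returns a dict with "img" (480x640x3 uint8, blue, green, red), "z_map" (480x640 float32, m along the optical axis (not along the pixel's ray), 0 where there is no reading), "fx", "fy", "cx", "cy" (pixels), "dist_coeffs" ([k1, k2, p1, p2, k3] as OpenCV has them; the pictures are not rectified), "rvec" (rotation vector, rad) and "tvec" (3), from world to camera coordinates, as OpenCV has them; the wrist camera has in their place "mount" (4x4, takes a point from camera to tool coordinates, whose origin is the TCP and whose axes are the flange's). Camera axes: x right, y down, z forward; pixel columns grow to the right and rows downward; lengths in m; the calibration is good to about 2 mm. A picture is of the moment at which its call begins: read the wrist's pose just before it.
- finish_job(): hands the job in, once; it reports no verdict.
The state is a dict: "time": time; "joint_pos": joint angles; "joint_vel": joint speeds; "tau": joint torques, N m; "eef_pos": TCP position; "tool_rot": TCP orientation; "wrist_force": force on the tool from outside, world axes, zero at the start; "ft_torque": the same for the moment, N m; "grip_width": opening from 0.0 (shut) to 1.0 (fully open).
Only numpy, scipy, OpenCV 4.12 (cv2) and the standard library are available. Lean on these libraries where they do the work, as an engineer would, in place of code of your own. Each camera call takes 0.05 s, during which the arm holds its last target.

### The job

Tip all six balls from the white cup into the steel tray on the rail and stand the empty cup upright back on the desk. Then take the tray's blue handle post and slide the tray under the lamp bridge until its ball plunger clicks into the notch, and finish while still gripping the post and holding the tray at the notch. Do not run the tray through and out past the notch, and leave the other things on the desk where they are.

Things in the scene. Friction and masses are not known exactly. Their poses are not given: they have to be found in the camera images.
- cup_center (a point): centre of the white open plastic cup, on its axis, half-way up (30 mm above its foot). Cup 60 mm tall, outer diameter 51 mm at the foot, widening evenly to 68 mm at the rim (60 mm at the centre, 64 mm 15 mm above it), wall 3 mm, 80 g; it starts upright on the desk; z is its axis, towards the mouth
- cup: the same cup; origin at the centre of its underside
- ball0_center (a point): centre of a blue plastic ball, 20 mm diameter, about 10 g, smooth and rolls easily; starts loose in the cup (three in a lower layer, three above)
- ball1_center (a point): centre of a yellow plastic ball, 20 mm diameter, about 10 g, smooth and rolls easily; starts loose in the cup (three in a lower layer, three above)
- ball2_center (a point): centre of a green plastic ball, 20 mm diameter, about 10 g, smooth and rolls easily; starts loose in the cup (three in a lower layer, three above)
- ball3_center (a point): centre of a blue plastic ball, 20 mm diameter, about 10 g, smooth and rolls easily; starts loose in the cup (three in a lower layer, three above)
- ball4_center (a point): centre of a yellow plastic ball, 20 mm diameter, about 10 g, smooth and rolls easily; starts loose in the cup (three in a lower layer, three above)
- ball5_center (a point): centre of a green plastic ball, 20 mm diameter, about 10 g, smooth and rolls easily; starts loose in the cup (three in a lower layer, three above)
- carriage: the carriage: open steel tray with its handle post, free to slide along the rail only. Origin: centre of the tray's underside, 22 mm above the desk. y points along the rail towards the lamp, z up. Tray outside 108 mm (x) by 118 mm (y), rim 40 mm above the origin (62 mm above the desk), wall and floor 4 mm. A brass ball plunger at mid-length of its robot side rides into the notch. Sliding friction 1.2 N
- tray_floor (a point): centre of the tray's inner floor, 26 mm above the desk; axes as the carriage. Inside 100 mm (x) by 110 mm (y), 36 mm deep
- handle (a point): grip point in the middle of the blue upright square handle post, 16 by 16 mm in section with its sides along the carriage axes, 100 mm behind the tray's centre (at carriage y = -100 mm). The post's top is 18 mm above this point (102 mm above the desk) and it is free on all sides for at least 22 mm below this point
- notch (a point): the notch: the gap between two small brass bumps on the lamp bridge's foot, on the robot's side of the rail; y along the rail in the direction of travel. The tray is in the notch when tray_floor has y = 0 in this frame. The bumps' crests lie 4.5 mm before and after: each takes about 10 N to cross, nothing is felt earlier, between them the tray is drawn to the middle. Beyond the second nothing stops it
- lamp: white lamp bridge fixed over the rail (it stands at a different place along the rail each time): origin on the desk, middle of the bridge; y along the rail in the direction of travel. Two legs 192 mm apart (x) carry a crossbar 216 mm long (x), 50 mm wide (y), from 120 to 150 mm above the desk; the tray passes beneath. At the notch the handle post stands 100 mm before the bridge's middle
- filter_a: white breathing filter standing on the desk, 73 mm diameter disc with a 28 mm tube on top, 65 mm tall; origin under its centre; leave alone
- filter_b: a second such filter; leave alone
- trainer: empty breathing trainer, three clear tubes on a white foot, 70 by 150 mm, 144 mm tall; origin under its centre; leave alone
- gel: hand-gel bottle with blue cap, 64 mm diameter, 160 mm tall; origin under its centre; leave alone
- swabs: clear swab jar with steel lid, 80 mm diameter, 90 mm tall; origin under its centre; leave alone
Things that resemble listed ones, but are neither listed nor needed, are in the scene too. What is shaped like the cup but pink is not meant.

How it is judged:
By the outcome, as a careful person would: the job done as asked, in the order asked, and still so for the second after the job is handed in, while the arm keeps its last pose, push and grip.
It also fails if it takes over 72 s, if anything falls off the work surface, if the arm or the gripper's body presses on something with over 40 N, if the wrist force passes 120 N, or if a joint passes its speed limit or range.

## Working session

There is one attempt and no reset: what is moved stays moved. The work goes in short steps, Python scripts to look and compute and a shell command to move; the robot and the scene stay as the last step left them, time stands still between calls to the robot, and variables do not carry over. Pictures are saved under pics/ and viewed, and the job is handed in when it is done.

```bash
mkdir -p pics; ls; python3 - <<'E'
from cell import sense,get_image
import cv2,numpy as np
s=sense();print(s)
for n in("scene","top","wrist"):
    g=get_image(n);cv2.imwrite(f"pics/{n}0.png",g["img"])
    np.savez(f"{n}0.npz",**{k:v for k,v in g.items()})
    print(n,{k:v for k,v in g.items() if k not in("img","z_map")})
E
```

```text
pics
{'time': 0.0, 'joint_pos': array([ 1.09848707e+00,  2.07435026e-01,  1.54299602e+00, -8.05725976e-07,
        1.39351033e+00, -1.50518143e-01]), 'joint_vel': array([ 7.24888907e-04,  7.12303001e-04, -1.13440955e-03,  4.07011998e-04,
        8.81195483e-04,  6.31870727e-05]), 'tau': array([-1.90100145e-03, -3.83036149e+01, -2.91592669e+01, -4.42859764e-04,
        1.05332662e-02,  3.82478646e-06]), 'eef_pos': array([0.18151516, 0.54477624, 0.2300973 ]), 'tool_rot': array([-0.50317454, -3.10030498,  0.00351149]), 'wrist_force': array([ 0.1954518 , -0.17388152,  0.13494072]), 'ft_torque': array([ 0.01713083,  0.00248368, -0.0007733 ]), 'grip_width': 1.0002308087443317}
scene {'fx': 488.1350224593832, 'fy': 488.1350224593832, 'cx': 312.88425718771805, 'cy': 236.07836287807731, 'dist_coeffs': array([-0.12537851,  0.        ,  0.        ,  0.        ,  0.        ]), 'rvec': array([ 2.43812628,  0.67597582, -0.20294745]), 'tvec': array([-0.48246465, -0.20152431,  1.5073161 ])}
top {'fx': 579.107807429204, 'fy': 579.107807429204, 'cx': 315.3241655939051, 'cy': 237.15146071300194, 'dist_coeffs': array([0.05143425, 0.        , 0.        , 0.        , 0.        ]), 'rvec': array([ 2.14695385, -2.14559176,  0.20688851]), 'tvec': array([-0.00916138,  0.5855448 ,  1.19627765])}
wrist {'fx': 389.73819843099614, 'fy': 389.73819843099614, 'cx': 325.7969234697419, 'cy': 239.9465964971326, 'dist_coeffs': array([-0.06413863,  0.        ,  0.        ,  0.        ,  0.        ]), 'mount': array([[-5.38669760e-04, -9.66195552e-01, -2.57809747e-01,
         6.59496037e-02],
       [ 9.99999836e-01, -5.70266275e-04,  4.77835577e-05,
         3.50774038e-04],
       [-1.93188465e-04, -2.57809680e-01,  9.66195701e-01,
        -1.43073279e-01],
       [ 0.00000000e+00,  0.00000000e+00,  0.00000000e+00,
         1.00000000e+00]])}
```

View pics/scene0.png

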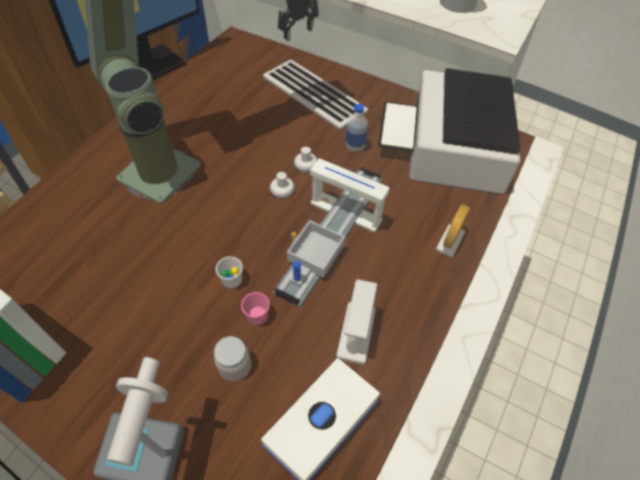

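View pics/top0.png

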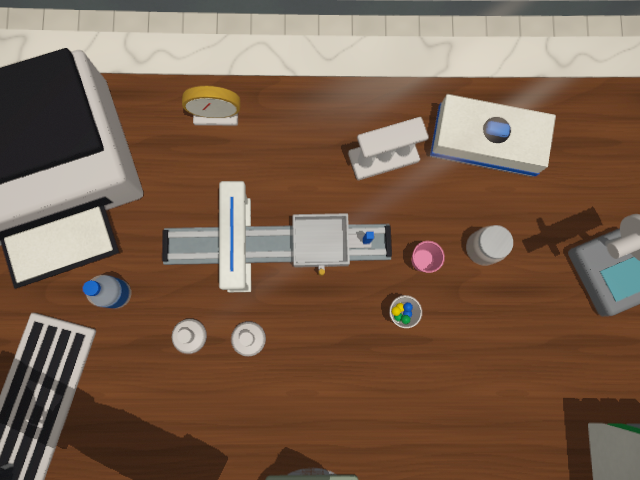

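View pics/wrist0.png

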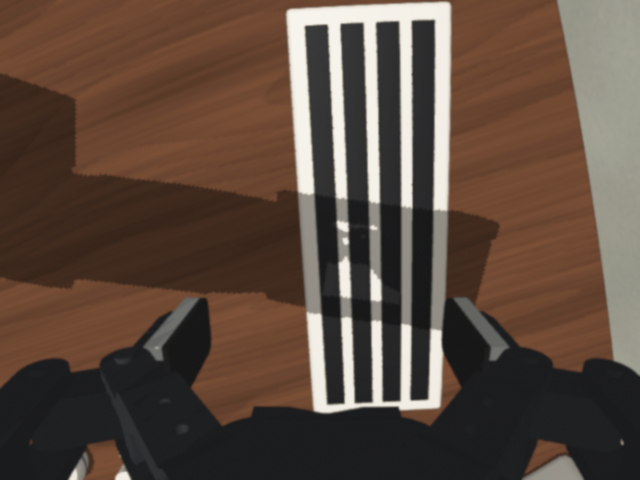

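The scene camera shows the cup at (230,271), with the pink decoy at (256,308) and the tray at (316,248). In the top view the cup is at (406,312), the tray at (320,240), the post at (368,238) and the lamp bar at (232,235). The brass plunger is at (322,270) on the robot side.

```bash
cat > h.py <<'E'
import numpy as np,cv2
from scipy.spatial.transform import Rotation as R
def load(n):
    return dict(np.load(n))
def ray(g,uv,T=None):
    K=np.array([[g["fx"],0,g["cx"]],[0,g["fy"],g["cy"]],[0,0,1.]])
    p=cv2.undistortPoints(np.array(uv,float).reshape(-1,1,2),K,g["dist_coeffs"]).reshape(-1,2)
    d=np.c_[p,np.ones(len(p))]
    if "rvec" in g:
        Rm=R.from_rotvec(g["rvec"]).as_matrix(); return -Rm.T@g["tvec"], d@Rm
    M=T@g["mount"]; return M[:3,3], d@M[:3,:3].T
def plane(g,uv,z,T=None):
    o,d=ray(g,uv,T); return o+d*((z-o[2])/d[:,2])[:,None]
def pts3(g,T=None):
    h,w=g["z_map"].shape
    uv=np.stack(np.meshgrid(np.arange(w),np.arange(h)),-1).reshape(-1,2)
    o,d=ray(g,uv,T); return (o+d*g["z_map"].reshape(-1,1)).reshape(h,w,3)
def tool(s):
    T=np.eye(4);T[:3,:3]=R.from_rotvec(s["tool_rot"]).as_matrix();T[:3,3]=s["eef_pos"];return T
def in_tool(s,p):
    T=tool(s);return T[:3,:3].T@(np.array(p)-T[:3,3])
E
python3 - <<'E'
from h import *
g=load("top0.npz");P=pts3(g);img=g["img"]
for n,(u,v) in dict(cuprim=(406,312),tray=(320,240),traywall=(292,240),post=(369,236),bar=(232,235),desk=(450,350)).items(): print(n,P[v,u].round(4))
z=P[...,2];ok=g["z_map"]>0
def blob(name,lo,hi,u0,v0,u1,v1,zz):
    m=(ok&(z>lo)&(z<hi)).astype(np.uint8);k=np.zeros_like(m);k[v0:v1,u0:u1]=m[v0:v1,u0:u1]
    c=cv2.findContours(k,0,2)[0]
    if not c: print(name,"none");return
    c=max(c,key=len);c=cv2.convexHull(c)
    W=plane(g,c.reshape(-1,2),zz)
    r=cv2.minAreaRect((W[:,:2]*1000).astype(np.float32)); (a,rr)=cv2.minEnclosingCircle((W[:,:2]*1000).astype(np.float32))
    print(name,"rect",np.round(r[0],1),np.round(r[1],1),round(r[2],2),"circ",np.round(a,1),round(rr,1))
blob("cup",.045,.075,380,290,430,340,.06)
blob("pink",.045,.075,408,238,448,276,.06)
blob("swab",.08,.1,455,215,520,275,.09)
blob("tray",.05,.075,280,200,360,275,.062)
blob("post",.085,.12,350,215,390,260,.102)
blob("bar",.13,.165,200,160,260,310,.15)
blob("filtA",.015,.03,160,310,215,360,.02)
blob("filtB",.015,.03,222,310,275,360,.02)
# scene camera check of cup rim
gs=load("scene0.npz");Ps=pts3(gs);zs=Ps[...,2]
m=((zs>.045)&(zs<.075)).astype(np.uint8);k=np.zeros_like(m);k[250:295,210:248]=m[250:295,210:248]
c=max(cv2.findContours(k,0,2)[0],key=len);W=plane(gs,c.reshape(-1,2),.06);print("cup scene",np.round(cv2.minEnclosingCircle((W[:,:2]*1000).astype(np.float32)),1) if 0 else cv2.minEnclosingCircle((W[:,:2]*1000).astype(np.float32)))
hsv=cv2.cvtColor(img,cv2.COLOR_BGR2HSV)
cv2.imwrite("pics/top_zoom.png",cv2.resize(img[150:350,200:450],None,fx=3,fy=3,interpolation=cv2.INTER_CUBIC))
E
```

```text
cuprim [ 0.4268 -0.2036  0.0282]
tray [ 0.5834 -0.0197  0.0244]
traywall [0.5852 0.0418 0.0121]
post [ 0.5795 -0.1182  0.1011]
bar [0.5727 0.1579 0.1481]
desk [ 0.3465 -0.3019 -0.0006]
cup rect [ 426.8 -196.7] [64.2 65.3] 0.07 circ [ 426.6 -196.3] 33.5
pink rect [ 542.2 -247.8] [66.  66.4] 71.46 circ [ 542.1 -247.7] 34.0
swab rect [ 569.6 -384. ] [66.3 70.1] 43.79 circ [ 570.1 -383. ] 36.0
tray rect [578.3 -20.3] [109.4 118. ] 1.72 circ [578.6 -20.2] 79.4
post rect [ 579.4 -118.2] [16.7 16.7] 0.16 circ [ 579.4 -119.2] 11.2
bar rect [573.  156.9] [213.9  49.6] 1.06 circ [573.  158.8] 109.0
filtA rect [378.4 259.8] [69.8 68.8] 89.77 circ [378.  260.3] 35.8
filtB rect [371.9 133.8] [69.1 68.7] 59.62 circ [371.2 133.5] 35.5
cup scene ((430.5683898925781, -197.3549041748047), 37.48198699951172)
```

View pics/top_zoom.png

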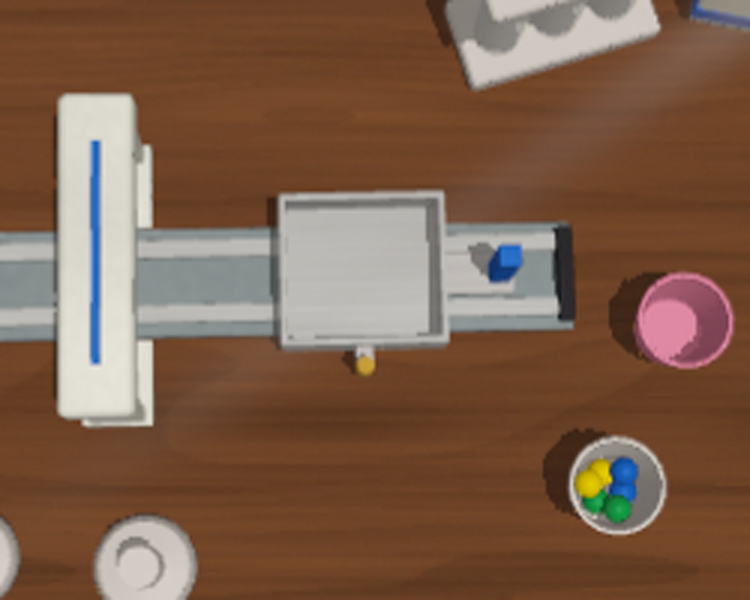

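```bash
cat >> h.py <<'E'
def orient(az,p,phi=0):
    "tool z heading az(deg), p deg below horizontal, x up; phi roll about tool z (tips to the right)"
    a,p=np.radians([az,p]);z=np.array([np.cos(p)*np.cos(a),np.cos(p)*np.sin(a),-np.sin(p)])
    x=np.array([np.sin(p)*np.cos(a),np.sin(p)*np.sin(a),np.cos(p)]);y=np.cross(z,x)
    return np.c_[x,y,z]@R.from_rotvec([0,0,np.radians(phi)]).as_matrix()
def rel(s,pos,Rm):
    T=tool(s);d=T[:3,:3].T@(np.array(pos)-T[:3,3]);w=R.from_matrix(T[:3,:3].T@Rm).as_rotvec()
    return d.round(4).tolist(),w.round(4).tolist()
def st(s):
    T=tool(s);print("t",round(s["time"],2),"q",s["joint_pos"].round(3),"p",s["eef_pos"].round(4),"x",T[:3,0].round(3),"z",T[:3,2].round(3),"F",s["wrist_force"].round(2),"g",round(float(s["grip_width"]),3))
E
python3 - <<'E'
from h import *
from cell import sense
s=sense();print(rel(s,[.45,.10,.29],orient(0,90)))
E
```

```text
([-0.3954, -0.3373, -0.0591], [-0.0009, 0.0025, 2.8198])
```

```bash
python3 -m inch '[[[-0.04,-0.034,-0.03],[0,0,0.18],0.085],[[-0.08,-0.068,-0.06],[0,0,0.36],0.085],[[-0.12,-0.1,-0.06],[0,0,0.54],0.085],[[-0.16,-0.135,-0.06],[0,0,0.72],0.085],[[-0.2,-0.17,-0.06],[0,0,0.9],0.085],[[-0.24,-0.2,-0.06],[0,0,1.08],0.085],[[-0.28,-0.235,-0.06],[0,0,1.26],0.085],[[-0.32,-0.27,-0.06],[0,0,1.44],0.085],[[-0.36,-0.3,-0.06],[0,0,1.62],0.085],[[-0.395,-0.337,-0.06],[0,0,1.8],0.085]]'
python3 - <<'E'
from h import *
from cell import sense
s=sense();st(s)
az=-25;p=40
c=np.array([.4275,-.197,.034]);O=orient(az,p);tz=O[:,2]
tcp=c+.022*tz
print("grasp",rel(s,tcp,O),"pre",rel(s,tcp-.12*tz+[0,0,.02],O),(tcp-.12*tz).round(3))
E
```

```text
time: 1.4
eef_pos: [0.4504, 0.0989, 0.2906]
tool_rot: [2.746, 1.525, -0.002]
wrist_force: [0.2, -0.5, -0.6]
grip_width: 0.997
t 1.4 q [ 2.900e-02 -8.400e-02  1.726e+00 -1.000e-03  1.500e+00  5.860e-01] p [0.4504 0.0989 0.2906] x [ 0.529  0.849 -0.002] z [-0.001 -0.001 -1.   ] F [ 0.21 -0.52 -0.58] g 0.997
grasp ([-0.2608, 0.1537, 0.2712], [-0.6286, 0.7119, 1.351]) pre ([-0.2721, 0.0624, 0.1741], [-0.6286, 0.7119, 1.351]) [ 0.359 -0.165  0.097]
```

```bash
python3 -m inch '[[[0,0,0],[0.12,0.12,0],0.085],[[0,0,0],[0.24,0.24,0],0.085],[[0,0,0],[0.36,0.3,0.1],0.085],[[0,0,0],[0.36,0.3,0.2],0.085],[[0,0,0],[0.36,0.3,0.2],0.085]]'
python3 - <<'E'
from h import *
from cell import sense
from scipy.optimize import least_squares
s=sense();st(s)
Rz=lambda a:R.from_rotvec([0,0,a]).as_matrix();Ry=lambda a:R.from_rotvec([0,a,0]).as_matrix()
q=s["joint_pos"]; Rt=tool(s)[:3,:3]
for s4 in(1,-1):
  for s6 in(1,-1):
    M=Rz(q[0])@Ry(q[1]+q[2])@Rz(s4*q[3])@Ry(q[4])@Rz(s6*q[5])
    print(s4,s6,(M.T@Rt).round(3).tolist())
p=s["eef_pos"];o=Rz(q[0]).T@p
print("planeTCP",o.round(4),"ztool plane",(Rz(q[0]).T@Rt[:,2]).round(4))
a,b=.420,.4894
w=np.array([a*np.sin(q[1])+b*np.sin(q[1]+q[2]),0,a*np.cos(q[1])+b*np.cos(q[1]+q[2])])
print("wrist guess",w.round(4), "diff",(o-w).round(4))
E
```

```text
time: 2.02
eef_pos: [0.4502, 0.0984, 0.2901]
tool_rot: [-2.464, -1.055, -0.117]
wrist_force: [-0.2, -0.0, 0.0]
grip_width: 0.993
t 2.02 q [-0.263 -0.012  1.728  0.411  1.649  0.484] p [0.4502 0.0984 0.2901] x [0.703 0.666 0.25 ] z [-0.099  0.439 -0.893] F [-0.22 -0.03  0.03] g 0.993
1 1 [[0.0, -1.0, 0.0], [1.0, 0.0, 0.0], [-0.0, 0.0, 1.0]]
1 -1 [[-0.824, -0.567, 0.0], [0.567, -0.824, 0.0], [-0.0, 0.0, 1.0]]
-1 1 [[-0.074, -0.929, 0.362], [0.749, 0.188, 0.635], [-0.658, 0.318, 0.682]]
-1 -1 [[-0.659, -0.682, -0.318], [0.364, -0.659, 0.658], [-0.658, 0.318, 0.682]]
planeTCP [0.4091 0.2121 0.2901] ztool plane [-0.2094  0.3985 -0.8929]
wrist guess [0.4792 0.     0.3492] diff [-0.0701  0.2121 -0.0591]
```

```bash
cat > kin.py <<'E'
from h import *
from scipy.optimize import least_squares
Rz=lambda a:R.from_rotvec([0,0,a]).as_matrix();Ry=lambda a:R.from_rotvec([0,a,0]).as_matrix()
def fk(q,k):
    a,b,L,z0,off,e=k
    M=Rz(q[0])@Ry(q[1]+q[2]); 
    Rt=M@Rz(q[3])@Ry(q[4])@Rz(q[5])@Rz(np.pi/2)
    p=Rz(q[0])@np.array([a*np.sin(q[1]),off,z0+a*np.cos(q[1])])+M@np.array([e,0,b])+L*Rt[:,2]
    return p,Rt
D=[([1.09848707,.207435026,1.54299602,0,1.39351033,-.150518143],[.18151516,.54477624,.2300973]),
([.029,-.084,1.726,-.001,1.5,.586],[.4504,.0989,.2906]),([-.263,-.012,1.728,.411,1.649,.484],[.4502,.0984,.2901])]
def fit():
    f=lambda k:np.concatenate([fk(q,k)[0]-p for q,p in D]+[1e-3*np.array([k[5]])])
    return least_squares(f,[.42,.49,.317,.224,.086,0])
LO=np.array([-2.73,-.86,.23,-1.11,.08,-2.82]);HI=np.array([2.73,2.22,2.46,4.25,2.63,2.82])
K=fit().x
def ik(pos,Rm,seeds=None,n=25):
    rng=np.random.default_rng(0);best=[]
    S=list(seeds or [])+[rng.uniform(LO,HI) for _ in range(n)]
    for q0 in S:
        def f(q):
            p,Rt=fk(q,K);return np.r_[(p-pos)*5,R.from_matrix(Rt.T@Rm).as_rotvec()]
        r=least_squares(f,np.clip(q0,LO+1e-3,HI-1e-3),bounds=(LO,HI))
        if r.cost<1e-7 and not any(np.abs(r.x-b).max()<.02 for b in best): best.append(r.x)
    return best
E
python3 - <<'E'
from kin import *
r=fit();print(r.x.round(4),r.fun.round(4))
c=np.array([.4275,-.197,.034])
for p in(15,25,35,45):
  for az in range(-150,181,30):
    O=orient(az,p);tz=O[:,2];sol=ik(c+.022*tz,O,n=12)
    for q in sol: print(p,az,q.round(2))
E
```

```text
[0.4534 0.4987 0.3161 0.2778 0.0862 0.0875] [ 0.     -0.     -0.     -0.      0.      0.      0.      0.     -0.
  0.0001]
15 -150 [-0.21  0.99  1.36 -0.75  1.9  -2.09]
15 -120 [-0.07  0.88  1.65 -1.05  1.61 -2.12]
15 -60 [-0.13  0.73  2.29  4.09  1.24 -1.67]
15 0 [-1.3   0.75  2.38  1.83  1.31 -1.56]
15 30 [-1.31  0.74  2.09  1.25  1.4  -1.27]
15 60 [-1.16  0.84  1.76  0.89  1.65 -1.14]
15 90 [-0.98  0.95  1.46  0.61  1.92 -1.16]
15 120 [-0.78  1.06  1.22  0.31  2.14 -1.33]
15 150 [-0.58  1.1   1.12 -0.07  2.23 -1.63]
15 180 [-0.39  1.08  1.17 -0.45  2.13 -1.93]
25 -150 [-0.23  0.89  1.44 -0.68  1.77 -2.1 ]
25 -120 [-0.09  0.77  1.71 -0.98  1.47 -2.17]
25 -60 [-0.18  0.56  2.32  4.13  0.98 -1.81]
25 0 [-1.23  0.55  2.41  1.82  1.08 -1.38]
25 30 [-1.26  0.6   2.13  1.2   1.25 -1.15]
25 60 [-1.14  0.72  1.81  0.84  1.52 -1.08]
25 90 [-0.96  0.85  1.52  0.56  1.79 -1.15]
25 120 [-0.77  0.95  1.3   0.27  1.99 -1.34]
25 150 [-0.58  1.    1.21 -0.06  2.07 -1.62]
25 180 [-0.4   0.97  1.25 -0.39  1.99 -1.91]
35 -150 [-0.25  0.78  1.51 -0.61  1.63 -2.12]
35 -120 [-0.14  0.66  1.76 -0.89  1.34 -2.25]
35 -60 [-0.25  0.4   2.33  4.25  0.72 -2.02]
35 0 [-1.14  0.37  2.41  1.73  0.85 -1.13]
35 30 [-1.19  0.48  2.15  1.13  1.11 -1.  ]
35 60 [-1.09  0.61  1.86  0.78  1.39 -1.01]
35 90 [-0.94  0.74  1.59  0.51  1.65 -1.13]
35 120 [-0.76  0.84  1.39  0.24  1.84 -1.34]
35 150 [-0.58  0.89  1.31 -0.05  1.91 -1.62]
35 180 [-0.41  0.86  1.35 -0.35  1.83 -1.91]
45 -150 [-0.29  0.68  1.59 -0.54  1.48 -2.16]
45 -120 [-0.19  0.56  1.81 -0.8   1.21 -2.35]
45 -30 [-0.69  0.2   2.45  2.74  0.31 -1.3 ]
45 0 [-1.03  0.24  2.38  1.51  0.65 -0.79]
45 30 [-1.11  0.37  2.16  1.01  0.98 -0.81]
45 60 [-1.04  0.51  1.9   0.7   1.27 -0.92]
45 90 [-0.91  0.64  1.66  0.45  1.51 -1.09]
45 120 [-0.75  0.73  1.49  0.21  1.68 -1.33]
45 150 [-0.59  0.77  1.42 -0.05  1.74 -1.62]
45 180 [-0.43  0.75  1.45 -0.3   1.67 -1.92]
```

```bash
python3 - <<'E'
from kin import *
g=load("top0.npz");P=pts3(g);B=P[420:480,575:640].reshape(-1,3);B=B[B[:,2]>.03];print("books",B.min(0).round(3),B.max(0).round(3))
gs=load("scene0.npz");Ps=pts3(gs);
for uv in((10,300),(40,330),(20,380),(60,350)):print(uv,Ps[uv[1],uv[0]].round(3))
c=np.array([.4275,-.197,.036])
for az in(40,50,60):
  for a in(35,40):
    O=orient(az,a);tz=O[:,2];q=ik(c+.022*tz,O,n=12)
    print("grasp",az,a,[x.round(2) for x in q])
    up=O.T@[0,0,1]
    for az2 in(40,60,90):
     for p in(15,25,35):
      for phi in(130,150):
       O2=orient(az2,p,phi);u=O2@up
       # lowest lip pt
       d=-np.array([0,0,1])+u*u[2];d/=np.linalg.norm(d);lip=.03*u+.031*d
       cc=np.array([.578,-.01,.085])-lip  # cup centre
       cc[2]=.13
       q2=ik(cc+.022*O2[:,2],O2,n=8)
       print("  ",az2,p,phi,"tilt",np.degrees(np.arccos(u[2])).round(0),"dir",np.degrees(np.arctan2(u[1],u[0])).round(0),"lip",lip.round(3),"cc",cc.round(3),[x.round(2).tolist() for x in q2]) if az==50 and a==40 else None
E
```

```text
books [ 0.094 -0.673  0.03 ] [0.379 0.023 1.277]
(10, 300) [ 0.201 -0.588  0.28 ]
(40, 330) [ 0.198 -0.588  0.136]
(20, 380) [ 0.938 -0.656  1.111]
(60, 350) [ 0.2   -0.589  0.027]
grasp 40 35 [array([-1.17,  0.52,  2.06,  0.99,  1.21, -0.99])]
grasp 40 40 [array([-1.13,  0.46,  2.07,  0.95,  1.15, -0.92])]
grasp 50 35 [array([-1.14,  0.56,  1.96,  0.88,  1.3 , -0.99])]
grasp 50 40 [array([-1.1 ,  0.51,  1.97,  0.84,  1.24, -0.94])]
   40 15 130 tilt 108.0 dir -102.0 lip [-0.004 -0.019 -0.039] cc [0.582 0.009 0.13 ] [[-0.66, 0.49, 2.11, 1.61, 1.24, 1.26]]
   40 15 150 tilt 118.0 dir -114.0 lip [-0.005 -0.011 -0.042] cc [0.583 0.001 0.13 ] [[-0.68, 0.49, 2.1, 1.6, 1.25, 1.62]]
   40 25 130 tilt 100.0 dir -103.0 lip [-0.006 -0.023 -0.036] cc [0.584 0.013 0.13 ] [[-0.61, 0.37, 2.11, 1.49, 1.07, 1.44]]
   40 25 150 tilt 109.0 dir -116.0 lip [-0.008 -0.016 -0.039] cc [0.586 0.006 0.13 ] [[-0.62, 0.37, 2.1, 1.48, 1.08, 1.8]]
   40 35 130 tilt 92.0 dir -104.0 lip [-0.007 -0.028 -0.032] cc [0.585 0.018 0.13 ] [[-0.53, 0.28, 2.08, 1.3, 0.93, 1.68]]
   40 35 150 tilt 100.0 dir -117.0 lip [-0.0
[... 988 characters left out ...]
 -0.011 -0.042] cc [0.573 0.001 0.13 ] [[-0.59, 0.78, 1.52, 0.97, 1.81, 1.74]]
   90 25 130 tilt 100.0 dir -53.0 lip [ 0.014 -0.019 -0.036] cc [0.564 0.009 0.13 ] [[-0.57, 0.66, 1.58, 0.88, 1.69, 1.42]]
   90 25 150 tilt 109.0 dir -66.0 lip [ 0.007 -0.017 -0.039] cc [0.571 0.007 0.13 ] [[-0.57, 0.68, 1.56, 0.88, 1.69, 1.78]]
   90 35 130 tilt 92.0 dir -54.0 lip [ 0.017 -0.023 -0.032] cc [0.561 0.013 0.13 ] [[-0.53, 0.57, 1.62, 0.79, 1.57, 1.48]]
   90 35 150 tilt 100.0 dir -67.0 lip [ 0.009 -0.022 -0.036] cc [0.569 0.012 0.13 ] [[-0.52, 0.58, 1.6, 0.79, 1.58, 1.84]]
grasp 60 35 [array([-1.09,  0.61,  1.86,  0.78,  1.4 , -1.01])]
grasp 60 40 [array([-1.07,  0.56,  1.88,  0.74,  1.33, -0.97])]
```

```bash
python3 - <<'E'
from kin import *
from cell import sense
s=sense();O=orient(50,40);tz=O[:,2];c=np.array([.4275,-.197,.036])
for n,t in dict(via=c-.13*tz+[0,0,.12],pre=c-.1*tz,g=c+.022*tz).items():
    print(n,t.round(3),rel(s,t,O),[q.round(2) for q in ik(t,O,n=10)])
E
```

```text
via [ 0.363 -0.273  0.24 ] ([-0.3211, 0.182, -0.1096], [-0.3219, 0.5903, -0.2193]) [array([-1.32,  0.17,  1.82,  0.68,  1.72, -0.72])]
pre [ 0.378 -0.256  0.1  ] ([-0.3338, 0.2339, 0.021], [-0.3219, 0.5903, -0.2193]) [array([-1.28,  0.38,  1.91,  0.7 ,  1.46, -0.89])]
g [ 0.438 -0.184  0.022] ([-0.2635, 0.2624, 0.1166], [-0.3219, 0.5903, -0.2193]) [array([-1.1 ,  0.51,  1.97,  0.84,  1.24, -0.94])]
```

```bash
python3 -m inch '[[[-0.032,0.018,-0.011],[-0.032,0.059,-0.022],0.085],[[-0.064,0.036,-0.022],[-0.064,0.118,-0.044],0.085],[[-0.096,0.054,-0.033],[-0.096,0.177,-0.066],0.085],[[-0.128,0.072,-0.044],[-0.128,0.236,-0.088],0.085],[[-0.16,0.09,-0.055],[-0.16,0.295,-0.11],0.085],[[-0.192,0.108,-0.066],[-0.192,0.354,-0.132],0.085],[[-0.224,0.126,-0.077],[-0.224,0.413,-0.154],0.085],[[-0.256,0.144,-0.088],[-0.256,0.472,-0.176],0.085],[[-0.288,0.162,-0.099],[-0.288,0.531,-0.198],0.085],[[-0.321,0.182,-0.11],[-0.322,0.59,-0.219],0.085]]'
python3 - <<'E'
from kin import *
from cell import sense,get_image
s=sense();st(s);g=get_image("wrist");cv2.imwrite("pics/w1.png",g["img"]);T=tool(s)
# cup rim: white bright/low-sat at depth: use z_map points
P=pts3(g,T);m=((P[...,2]>.05)&(P[...,2]<.068)&(np.hypot(P[...,0]-.427,P[...,1]+.197)<.05)&(g["z_map"]>0)).astype(np.uint8)
c=cv2.findContours(m,0,2)[0];c=cv2.convexHull(np.vstack(c));W=plane(g,c.reshape(-1,2),.06,T)
print("cup",cv2.minEnclosingCircle((W[:,:2]*1000).astype(np.float32)),cv2.minAreaRect((W[:,:2]*1000).astype(np.float32)), c.reshape(-1,2).mean(0))
O=orient(50,40);tz=O[:,2];c=np.array([.4275,-.197,.036])
for n,t in dict(pre=c-.1*tz,g=c+.022*tz).items(): print(n,rel(s,t,O))
E
```

```text
time: 3.28
eef_pos: [0.3635, -0.2745, 0.2402]
tool_rot: [-2.322, -1.087, -1.086]
wrist_force: [0.6, 0.4, -0.5]
grip_width: 0.995
t 3.27 q [-1.318  0.172  1.814  0.683  1.719 -0.722] p [ 0.3635 -0.2745  0.2402] x [0.41  0.495 0.766] z [ 0.494  0.586 -0.642] F [ 0.59  0.42 -0.55] g 0.995
cup ((426.93853759765625, -195.6053466796875), 35.24562454223633) ((427.045654296875, -195.65249633789062), (69.43260192871094, 67.18405151367188), 50.1224365234375) [323.48571429 289.74285714]
pre ([-0.0919, -0.0013, 0.1082], [0.0014, -0.0004, 0.0038])
g ([-0.0919, -0.0015, 0.2302], [0.0014, -0.0004, 0.0038])
```

View pics/w1.png

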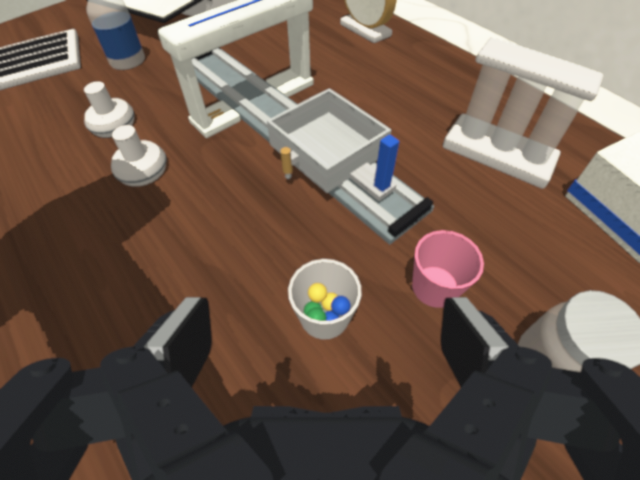

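The wrist view has the cup rim centred between the fingers at (325,292). The pink cup is clear to the right at (447,268).

```bash
python3 -m inch '[[[-0.04,-0.001,0.05],[0,0,0.002],0.085],[[-0.08,-0.002,0.09],[0.001,0,0.004],0.085],[[-0.092,-0.002,0.115],[0.001,0,0.004],0.085],[[-0.092,-0.002,0.145],[0.001,0,0.004],0.085],[[-0.092,-0.002,0.175],[0.001,0,0.004],0.085],[[-0.092,-0.002,0.205],[0.001,0,0.004],0.085],[[-0.092,-0.002,0.225],[0.001,0,0.004],0.085],[[-0.092,-0.002,0.23],[0.001,0,0.004],0.085],[[-0.092,-0.002,0.23],[0.001,0,0.004],0.085]]'
python3 - <<'E'
from kin import *
from cell import sense,get_image
s=sense();st(s);g=get_image("wrist");cv2.imwrite("pics/w2.png",g["img"])
print("cup in tool",in_tool(s,[.427,-.196,.034]).round(4))
E
```

```text
time: 4.45
eef_pos: [0.4368, -0.1891, 0.0194]
tool_rot: [-2.328, -1.078, -1.084]
wrist_force: [-0.7, 0.8, -0.0]
grip_width: 0.995
t 4.45 q [-1.112  0.526  1.959  0.836  1.24  -0.937] p [ 0.4368 -0.1891  0.0194] x [0.417 0.491 0.765] z [ 0.495  0.583 -0.644] F [-0.74  0.77 -0.  ] g 0.995
cup in tool [ 0.0037 -0.003  -0.0183]
```

View pics/w2.png

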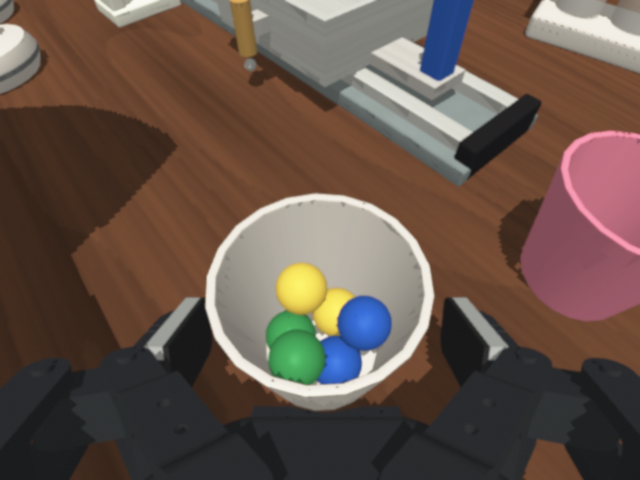

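```bash
python3 -m inch '[[[0.002,-0.0025,0.004],[0,0,0],0.085],[[0.002,-0.0025,0.004],[0,0,0],0.085],[[0.002,-0.0025,0.004],[0,0,0],0.04],[[0.002,-0.0025,0.004],[0,0,0],0.04],[[0.002,-0.0025,0.004],[0,0,0],0.04],[[0.002,-0.0025,0.004],[0,0,0],0.04],[[0.002,-0.0025,0.004],[0,0,0],0.04],[[0.002,-0.0025,0.004],[0,0,0],0.04]]'
python3 - <<'E'
from kin import *
from cell import sense,get_image
s=sense();st(s);g=get_image("wrist");cv2.imwrite("pics/w3.png",g["img"])
E
```

```text
time: 5.5
eef_pos: [0.438, -0.1852, 0.0194]
tool_rot: [-2.329, -1.078, -1.086]
wrist_force: [-2.1, -1.3, 6.2]
grip_width: 0.719
t 5.5 q [-1.107  0.523  1.966  0.843  1.235 -0.939] p [ 0.438  -0.1852  0.0194] x [0.416 0.491 0.766] z [ 0.497  0.583 -0.643] F [-2.12 -1.3   6.25] g 0.719
```

View pics/w3.png

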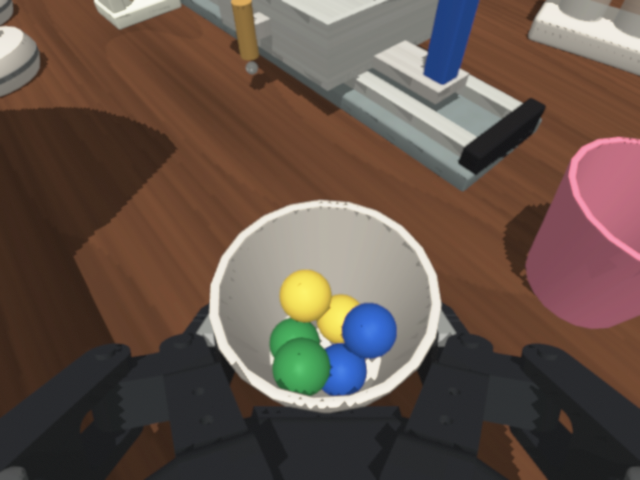

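```bash
python3 -m inch '[[[0.019,0,-0.016],[0,0,0],0.04],[[0.038,0,-0.032],[0,0,0],0.04],[[0.057,0,-0.048],[0,0,0],0.04],[[0.076,0,-0.064],[0,0,0],0.04],[[0.096,0,-0.08],[0,0,0],0.04],[[0.115,0,-0.096],[0,0,0],0.04],[[0.115,0,-0.096],[0,0,0],0.04]]'
python3 - <<'E'
from kin import *
from cell import sense,get_image
s=sense();st(s)
T=tool(s); g=get_image("wrist");cv2.imwrite("pics/w4.png",g["img"])
P=pts3(g,T);Pt=(P-T[:3,3])@T[:3,:3]
off=np.array([0.002,0,-.0205])
# cup centre in tool from grasp-time
import math
from scipy.spatial.transform import Rotation as R
Rg=R.from_rotvec([-2.329,-1.078,-1.086]).as_matrix();off=Rg.T@(np.array([.427,-.196,.030])-[.438,-.1852,.0194]);print("off",off.round(4))
cc=np.array([.560,.012,.165])
for n,(az,p,phi) in dict(a=(50,40,0),b=(50,35,45),c=(50,30,90),d=(50,25,150)).items():
    O=orient(az,p,phi);t=cc-O@off;print(n,t.round(3),rel(s,t,O),[q.round(2) for q in ik(t,O,n=10)])
E
```

```text
time: 6.42
eef_pos: [0.4385, -0.1858, 0.1701]
tool_rot: [-2.332, -1.082, -1.087]
wrist_force: [0.2, -0.0, -1.8]
grip_width: 0.721
t 6.42 q [-1.106  0.202  1.954  0.788  1.46  -0.694] p [ 0.4385 -0.1858  0.1701] x [0.415 0.494 0.764] z [ 0.498  0.58  -0.645] F [ 0.23 -0.01 -1.81] g 0.721
off [-0.0018 -0.0014 -0.0186]
a [0.571 0.023 0.154] ([0.146, -0.0344, 0.197], [0.0086, 0.0031, -0.0001]) [array([-0.57,  0.19,  2.01,  1.03,  1.09, -0.45])]
b [0.572 0.022 0.155] ([0.1462, -0.0336, 0.1969], [0.0436, 0.0823, 0.7851]) [array([-0.61,  0.23,  2.03,  1.12,  1.14,  0.23])]
c [0.571 0.023 0.155] ([0.1461, -0.034, 0.1969], [0.1462, 0.1328, 1.5669]) [array([-0.64,  0.27,  2.04,  1.2 ,  1.19,  0.92])]
d [0.57  0.024 0.155] ([0.1469, -0.0361, 0.1969], [0.3492, 0.0816, 2.5991]) [array([-0.67,  0.32,  2.06,  1.28,  1.24,  1.87])]
```

View pics/w4.png

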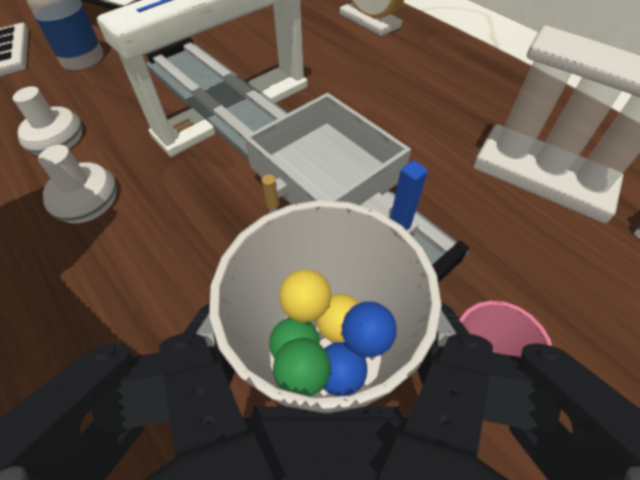

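```bash
python3 -m inch '[[[0.008,-0.002,0.011],[0,0,0],0.04],[[0.024,-0.006,0.032],[0.002,0,0],0.04],[[0.045,-0.011,0.061],[0.003,0,0],0.04],[[0.068,-0.016,0.092],[0.004,0,0],0.04],[[0.091,-0.021,0.123],[0.005,0.001,0],0.04],[[0.114,-0.027,0.154],[0.006,0.002,0],0.04],[[0.132,-0.031,0.178],[0.008,0.003,0],0.04],[[0.142,-0.033,0.192],[0.009,0.003,0],0.04],[[0.146,-0.034,0.197],[0.009,0.003,0],0.04],[[0.146,-0.034,0.197],[0.009,0.003,0],0.04]]'
python3 - <<'E'
from kin import *
from cell import sense,get_image
s=sense();st(s)
g=get_image("wrist");cv2.imwrite("pics/w5.png",g["img"])
off=np.array([-0.0018,-0.0014,-0.0186])
O0=orient(50,40);up=O0.T@[0,0,1]
for phi,p,z in((30,38,.155),(60,35,.145),(75,33,.138),(90,31,.133),(105,29,.131),(120,27,.13),(135,26,.13),(150,25,.13)):
    cc=np.array([.560,.012,z])
    O=orient(50,p,phi);u=O@up;d=-np.array([0,0,1])+u*u[2];d/=np.linalg.norm(d);lip=cc+.03*u+.031*d
    t=cc-O@off;print(phi,p,"tilt",np.degrees(np.arccos(u[2])).round(),"lip",lip.round(3),rel(s,t,O))
E
```

```text
time: 7.72
eef_pos: [0.5699, 0.0243, 0.1525]
tool_rot: [-2.32, -1.081, -1.079]
wrist_force: [-0.2, -0.1, -1.3]
grip_width: 0.718
t 7.72 q [-0.566  0.203  2.005  1.027  1.093 -0.449] p [0.5699 0.0243 0.1525] x [0.415 0.491 0.766] z [ 0.489  0.59  -0.643] F [-0.22 -0.06 -1.28] g 0.718
30 38 tilt 23.0 lip [ 0.584 -0.021  0.17 ] ([-0.0067, 0.0025, 0.0048], [0.005, 0.0353, 0.5206])
60 35 tilt 47.0 lip [ 0.578 -0.027  0.143] ([-0.0146, 0.0026, 0.0112], [0.042, 0.0813, 1.0434])
75 33 tilt 59.0 lip [ 0.574 -0.027  0.127] ([-0.0198, 0.0025, 0.0157], [0.0765, 0.1069, 1.3041])
90 31 tilt 71.0 lip [ 0.57  -0.025  0.114] ([-0.0235, 0.0022, 0.019], [0.1202, 0.1265, 1.5641])
105 29 tilt 82.0 lip [ 0.565 -0.022  0.104] ([-0.0248, 0.0018, 0.0203], [0.173, 0.1385, 1.823])
120 27 tilt 93.0 lip [ 0.561 -0.016  0.098] ([-0.0252, 0.0013, 0.0209], [0.235, 0.1411, 2.0805])
135 26 tilt 102.0 lip [ 0.557 -0.011  0.094] ([-0.0251, 0.0007, 0.0209], [0.2855, 0.1236, 2.3384])
150 25 tilt 109.0 lip [ 0.555 -0.005  0.091] ([-0.0247, 0.0001, 0.0209], [0.3405, 0.0966, 2.5951])
```

View pics/w5.png

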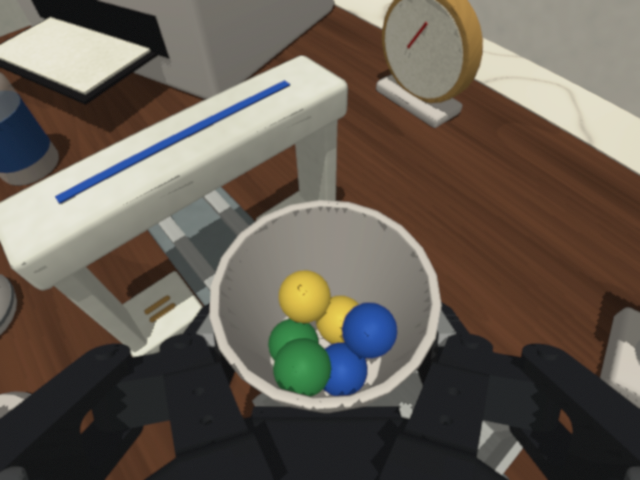

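```bash
python3 -m inch '[[[0,0.001,0.003],[0.001,0.012,0.13],0.04],[[0,0.002,0.007],[0.003,0.024,0.3],0.04],[[0.003,0.0025,0.012],[0.005,0.035,0.45],0.04],[[0.003,0.0025,0.017],[0.012,0.045,0.6],0.04],[[0,0.0025,0.02],[0.02,0.055,0.75],0.04],[[-0.002,0.0025,0.021],[0.03,0.068,0.9],0.04],[[-0.005,0.0025,0.023],[0.042,0.081,1.03],0.04],[[-0.006,0.0025,0.024],[0.051,0.087,1.1],0.04],[[-0.007,0.0025,0.025],[0.059,0.093,1.17],0.04]]'
python3 - <<'E'
from kin import *
from cell import sense,get_image
s=sense();st(s)
for n in("wrist","top"):
  g=get_image(n);im=g["img"]
  cv2.imwrite(f"pics/{n}6.png",im if n=="wrist" else cv2.resize(im[150:350,200:450],None,fx=3,fy=3))
off=np.array([-0.0018,-0.0014,-0.0186])
for phi,p,z in((75,33,.138),(90,31,.133),(105,29,.131),(120,27,.13),(135,26,.13),(150,25,.13)):
    cc=np.array([.570,.024,z])
    O=orient(50,p,phi);t=cc-O@off;print(phi,p,rel(s,t,O))
E
```

```text
time: 8.9
eef_pos: [0.5814, 0.0321, 0.1311]
tool_rot: [-2.207, 0.34, -0.617]
wrist_force: [0.2, 0.4, -0.8]
grip_width: 0.713
t 8.9 q [-0.582  0.302  2.017  1.175  1.101  0.56 ] p [0.5814 0.0321 0.1311] x [ 0.845 -0.43   0.318] z [ 0.533  0.634 -0.56 ] F [ 0.16  0.37 -0.76] g 0.713
75 33 ([-0.0022, 0.0016, 0.0035], [0.0177, 0.005, 0.1314])
90 31 ([-0.004, 0.0052, 0.0064], [0.0528, 0.0095, 0.3931])
105 29 ([-0.005, 0.0064, 0.0075], [0.0897, 0.0049, 0.6546])
120 27 ([-0.0056, 0.0066, 0.0081], [0.1272, -0.0093, 0.9156])
135 26 ([-0.0061, 0.0062, 0.0081], [0.146, -0.0301, 1.1766])
150 25 ([-0.0065, 0.0057, 0.0081], [0.163, -0.0565, 1.4372])
```

View pics/top6.png

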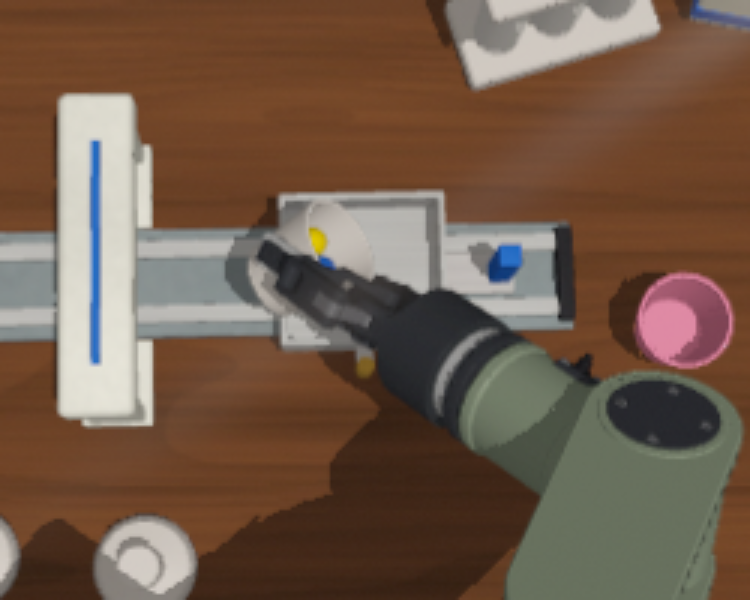

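View pics/wrist6.png

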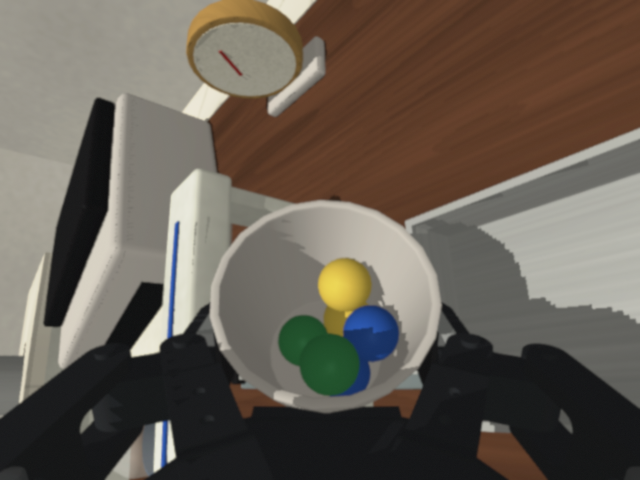

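All six balls are still in the cup, and its mouth opens over the tray floor (top-view zoom, around (370,240)). I'll keep tilting slowly.

```bash
python3 -m inch '[[[-0.001,0.001,0.002],[0.01,0.003,0.07],0.04],[[-0.002,0.002,0.003],[0.018,0.005,0.13],0.04],[[-0.003,0.003,0.004],[0.027,0.006,0.2],0.04],[[-0.003,0.004,0.005],[0.036,0.007,0.265],0.04],[[-0.004,0.005,0.006],[0.045,0.009,0.33],0.04],[[-0.004,0.005,0.006],[0.053,0.01,0.395],0.04],[[-0.004,0.006,0.007],[0.062,0.009,0.46],0.04],[[-0.004,0.006,0.007],[0.071,0.007,0.525],0.04],[[-0.005,0.006,0.007],[0.08,0.006,0.59],0.04],[[-0.005,0.006,0.007],[0.09,0.005,0.655],0.04]]'
python3 - <<'E'
from kin import *
from cell import sense,get_image
s=sense();st(s)
for n in("wrist","top"):
  g=get_image(n);im=g["img"]
  cv2.imwrite(f"pics/{n}7.png",im if n=="wrist" else cv2.resize(im[150:350,200:450],None,fx=3,fy=3))
off=np.array([-0.0018,-0.0014,-0.0186])
for phi,p,z in((120,27,.13),(135,26,.13),(150,25,.13),(160,22,.132)):
    cc=np.array([.570,.024,z])
    O=orient(50,p,phi);t=cc-O@off;print(phi,p,rel(s,t,O))
E
```

```text
time: 10.25
eef_pos: [0.5806, 0.0342, 0.1208]
tool_rot: [-1.852, 0.964, -0.267]
wrist_force: [-0.2, 0.1, -1.4]
grip_width: 0.721
t 10.25 q [-0.612  0.371  2.032  1.27   1.149  1.087] p [0.5806 0.0342 0.1208] x [ 0.659 -0.717 -0.226] z [ 0.563  0.669 -0.485] F [-0.25  0.13 -1.41] g 0.721
120 27 ([-0.0005, 0.0007, 0.0014], [0.0322, -0.0141, 0.2623])
135 26 ([-0.0011, 0.0006, 0.0014], [0.0456, -0.0272, 0.524])
150 25 ([-0.0018, 0.0005, 0.0015], [0.0565, -0.0443, 0.7856])
160 22 ([-0.0029, -0.0021, 0.0005], [0.0932, -0.0865, 0.9593])
```

View pics/top7.png

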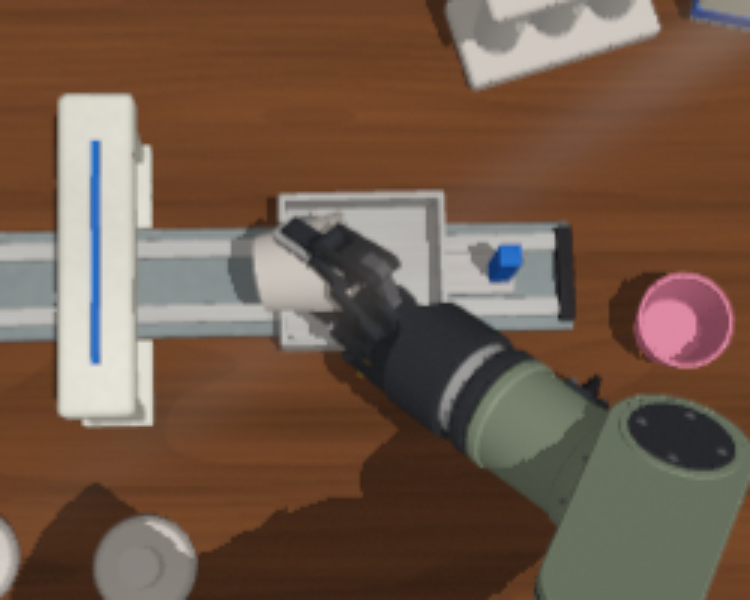

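View pics/wrist7.png

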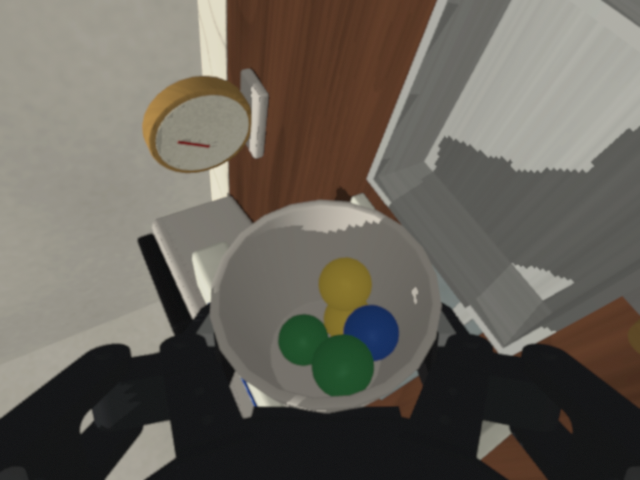

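```bash
python3 -m inch '[[[0,0,0],[0.006,-0.003,0.05],0.04],[[0,0,0],[0.012,-0.006,0.1],0.04],[[0,0.001,0.001],[0.018,-0.008,0.15],0.04],[[0,0.001,0.001],[0.025,-0.011,0.2],0.04],[[0,0.001,0.001],[0.032,-0.014,0.25],0.04],[[0,0.001,0.001],[0.032,-0.014,0.26],0.04],[[0,0.001,0.001],[0.035,-0.017,0.31],0.04],[[0,0.001,0.001],[0.037,-0.019,0.36],0.04]]'
python3 - <<'E'
from kin import *
from cell import sense,get_image
s=sense();st(s)
for n in("wrist","top"):
  g=get_image(n);im=g["img"]
  cv2.imwrite(f"pics/{n}8.png",im if n=="wrist" else cv2.resize(im[150:350,200:450],None,fx=3,fy=3))
off=np.array([-0.0018,-0.0014,-0.0186])
for phi,p,z in((135,26,.13),(150,25,.13),(160,22,.132)):
    cc=np.array([.570,.024,z])
    O=orient(50,p,phi);t=cc-O@off;print(phi,p,rel(s,t,O))
E
```

```text
time: 11.35
eef_pos: [0.5808, 0.0344, 0.1195]
tool_rot: [-1.61, 1.246, -0.049]
wrist_force: [0.6, 0.3, 0.3]
grip_width: 0.717
t 11.35 q [-0.625  0.399  2.034  1.305  1.178  1.398] p [0.5808 0.0344 0.1195] x [ 0.456 -0.723 -0.519] z [ 0.574  0.685 -0.449] F [0.64 0.27 0.25] g 0.717
135 26 ([-0.0014, 0.0002, 0.0006], [0.0089, -0.0072, 0.166])
150 25 ([-0.0021, 0.0003, 0.0006], [0.0198, -0.0214, 0.4278])
160 22 ([-0.004, -0.0018, -0.0002], [0.0502, -0.0655, 0.602])
```

View pics/top8.png

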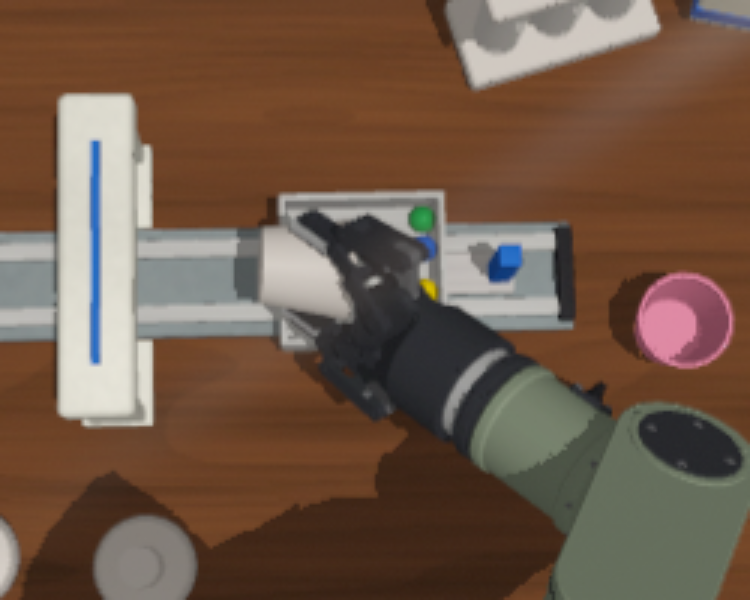

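View pics/wrist8.png

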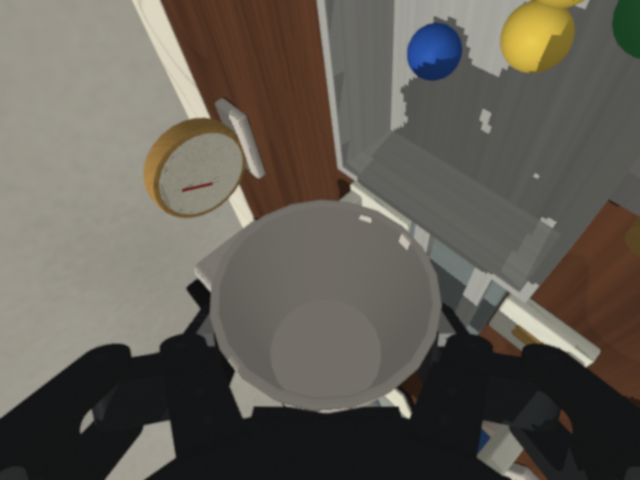

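The cup is now empty: the wrist view shows its bare bottom at (325,345). Balls are visible in the tray. Next I raise the cup and turn it upright.

```bash
python3 - <<'E'
from kin import *
from cell import sense
s=sense();off=np.array([-0.0018,-0.0014,-0.0186])
for phi,p,z in((125,27.5,.165),(90,31,.175),(45,35,.175),(0,40,.175)):
    cc=np.array([.560,.015,z]);O=orient(50,p,phi);print(phi,rel(s,cc-O@off,O))
E
```

```text
125 ([-0.017, -0.0193, -0.0271], [-0.0118, 0.0087, -0.0074])
90 ([-0.0211, -0.0269, -0.0317], [-0.0732, 0.0238, -0.6179])
45 ([-0.0209, -0.0275, -0.0317], [-0.1577, -0.0128, -1.4009])
0 ([-0.0215, -0.0269, -0.0316], [-0.2548, -0.1309, -2.1772])
```

```bash
python3 -m inch '[[[-0.008,-0.009,-0.013],[0,0,0],0.04],[[-0.017,-0.019,-0.027],[-0.012,0.008,-0.05],0.04],[[-0.019,-0.022,-0.029],[-0.03,0.012,-0.22],0.04],[[-0.02,-0.025,-0.03],[-0.05,0.018,-0.4],0.04],[[-0.021,-0.027,-0.032],[-0.073,0.024,-0.58],0.04],[[-0.021,-0.027,-0.032],[-0.09,0.018,-0.76],0.04],[[-0.021,-0.027,-0.032],[-0.11,0.01,-0.94],0.04],[[-0.021,-0.027,-0.032],[-0.13,0,-1.12],0.04],[[-0.021,-0.027,-0.032],[-0.148,-0.008,-1.3],0.04],[[-0.021,-0.027,-0.032],[-0.168,-0.026,-1.48],0.04]]'
python3 - <<'E'
from kin import *
from cell import sense
s=sense();st(s)
O=orient(50,40)
print(rel(s,[.5475,.0,.165],O)); print(rel(s,[.4383,-.186,.16],O))
E
```

```text
time: 12.7
eef_pos: [0.5709, 0.0254, 0.1645]
tool_rot: [-2.322, -0.207, -0.844]
wrist_force: [0.2, 0.8, -0.8]
grip_width: 0.716
t 12.7 q [-0.597  0.211  2.016  1.098  1.142  0.18 ] p [0.5709 0.0254 0.1645] x [ 0.78  -0.069  0.622] z [ 0.519  0.627 -0.582] F [ 0.24  0.75 -0.75] g 0.716
([-0.0162, 0.0112, -0.0283], [-0.032, -0.0725, -0.6968])
([-0.0916, 0.1201, -0.1986], [-0.032, -0.0725, -0.6968])
```

```bash
python3 -m inch '[[[-0.004,0.005,-0.008],[-0.008,-0.018,-0.17],0.04],[[-0.012,0.016,-0.026],[-0.016,-0.036,-0.35],0.04],[[-0.024,0.03,-0.05],[-0.024,-0.054,-0.52],0.04],[[-0.038,0.048,-0.08],[-0.032,-0.072,-0.697],0.04],[[-0.053,0.068,-0.112],[-0.032,-0.072,-0.697],0.04],[[-0.068,0.088,-0.144],[-0.032,-0.072,-0.697],0.04],[[-0.08,0.105,-0.173],[-0.032,-0.072,-0.697],0.04],[[-0.089,0.117,-0.192],[-0.032,-0.072,-0.697],0.04],[[-0.0916,0.12,-0.1986],[-0.032,-0.0725,-0.697],0.04],[[-0.0916,0.12,-0.1986],[-0.032,-0.0725,-0.697],0.04]]'
python3 - <<'E'
from kin import *
from cell import sense,get_image
s=sense();st(s)
for n in("wrist","top"):
  g=get_image(n);im=g["img"]
  cv2.imwrite(f"pics/{n}9.png",im if n=="wrist" else cv2.resize(im[150:350,200:450],None,fx=3,fy=3))
Rg=R.from_rotvec([-2.329,-1.078,-1.086]).as_matrix()
print(rel(s,[.438,-.1852,.0205],Rg))
E
```

```text
time: 13.95
eef_pos: [0.4383, -0.1859, 0.1602]
tool_rot: [-2.323, -1.084, -1.084]
wrist_force: [-0.3, -1.1, -0.9]
grip_width: 0.715
t 13.95 q [-1.106  0.227  1.952  0.787  1.452 -0.71 ] p [ 0.4383 -0.1859  0.1602] x [0.413 0.493 0.766] z [ 0.493  0.587 -0.643] F [-0.31 -1.11 -0.9 ] g 0.715
([-0.1069, -0.0008, 0.09], [-0.0056, -0.0011, 0.0035])
```

View pics/top9.png

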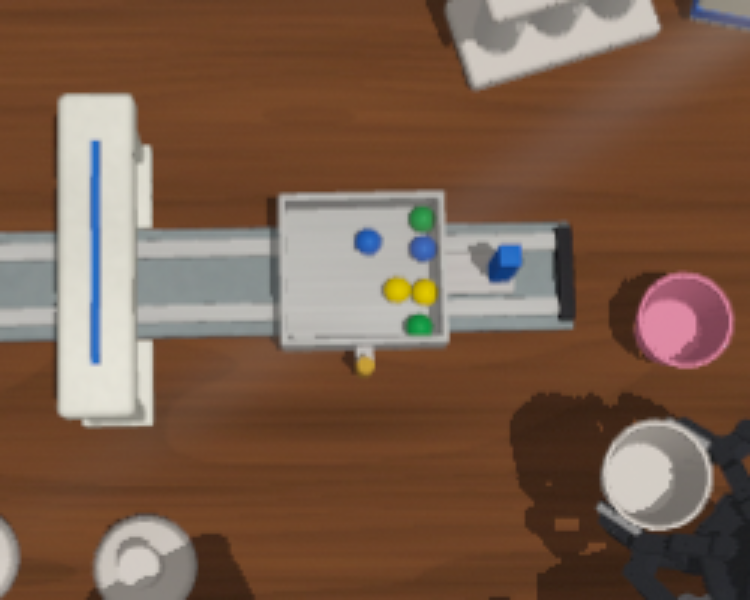

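View pics/wrist9.png

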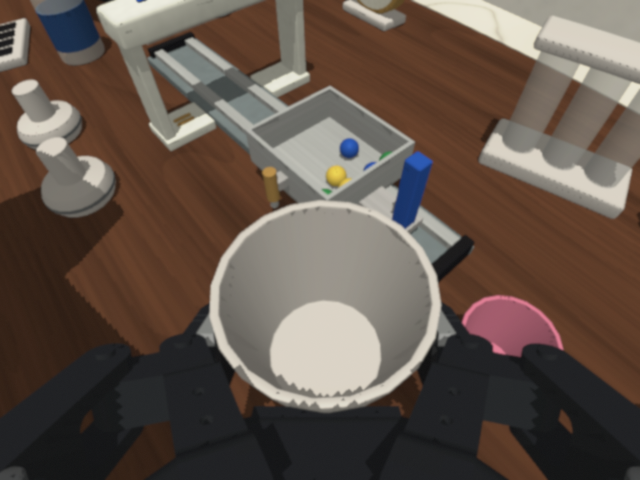

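All six balls are in the tray: green at (421,219), blue at (368,241) and (423,248), yellow at (397,290) and (425,292), green at (418,325). The empty cup is held upright above its starting place, so I lower it.

```bash
python3 -m inch '[[[-0.02,0,0.017],[0,0,0],0.04],[[-0.042,0,0.035],[-0.001,0,0.001],0.04],[[-0.064,0,0.053],[-0.003,0,0.002],0.04],[[-0.082,-0.001,0.069],[-0.004,-0.001,0.003],0.04],[[-0.094,-0.001,0.079],[-0.0056,-0.001,0.0035],0.04],[[-0.101,-0.001,0.085],[-0.0056,-0.001,0.0035],0.04],[[-0.105,-0.001,0.0885],[-0.0056,-0.001,0.0035],0.04],[[-0.107,-0.001,0.09],[-0.0056,-0.001,0.0035],0.04],[[-0.107,-0.001,0.09],[-0.0056,-0.001,0.0035],0.04]]'
```

```text
time: 15.18
eef_pos: [0.438, -0.1844, 0.0206]
tool_rot: [-2.328, -1.079, -1.086]
wrist_force: [0.3, 0.9, -1.0]
grip_width: 0.721
```

```bash
python3 -m inch '[[[-0.0008,0,0.0006],[0,0,0],0.04],[[-0.0012,0,0.001],[0,0,0],0.04],[[-0.0012,0,0.001],[0,0,0],0.04]]'
```

```text
time: 15.55
eef_pos: [0.4382, -0.1847, 0.0195]
tool_rot: [-2.328, -1.079, -1.087]
wrist_force: [-0.1, -1.2, 2.8]
grip_width: 0.719
```

Contact is felt at 2.8 N upward. I release and back out along the tool axis.

```bash
python3 -m inch '[[[0,0,0],[0,0,0],0.085],[[0,0,0],[0,0,0],0.085],[[0,0,0],[0,0,0],0.085],[[0,0,0],[0,0,0],0.085],[[0,0,-0.02],[0,0,0],0.085],[[0,0,-0.045],[0,0,0],0.085],[[0,0,-0.075],[0,0,0],0.085],[[0,0,-0.105],[0,0,0],0.085],[[0.02,0,-0.14],[0,0,0],0.085],[[0.05,0,-0.17],[0,0,0],0.085]]'
python3 - <<'E'
from kin import *
from cell import sense,get_image
s=sense();st(s)
for n in("wrist","top"):
  g=get_image(n);im=g["img"]
  cv2.imwrite(f"pics/{n}10.png",im if n=="wrist" else cv2.resize(im[150:350,200:450],None,fx=3,fy=3))
P=pts3(g);z=P[...,2]
def blob(name,lo,hi,u0,v0,u1,v1,zz):
    m=((z>lo)&(z<hi)).astype(np.uint8);k=np.zeros_like(m);k[v0:v1,u0:u1]=m[v0:v1,u0:u1]
    c=cv2.convexHull(max(cv2.findContours(k,0,2)[0],key=len));W=plane(g,c.reshape(-1,2),zz)
    r=cv2.minAreaRect((W[:,:2]*1000).astype(np.float32));print(name,np.round(r[0],1),np.round(r[1],1),round(r[2],2))
blob("tray",.05,.075,280,200,360,275,.062)
blob("post",.085,.12,350,215,390,260,.102)
blob("bar",.13,.165,200,160,260,310,.15)
yaw=1.7
r=np.radians(yaw)
# tool down, x outward (az -? = yaw), y = -rail
O=orient(yaw,90)
for t in([.50,-.20,.20],[.5805,-.1195,.16],[.5805,-.1195,.066]): print(rel(s,t,O),[q.round(2) for q in ik(np.array(t),O,n=8)])
E
```

```text
time: 16.8
eef_pos: [0.3733, -0.2608, 0.1687]
tool_rot: [-2.33, -1.077, -1.087]
wrist_force: [0.1, -0.9, -0.1]
grip_width: 0.998
t 16.8 q [-1.294  0.262  1.882  0.692  1.577 -0.798] p [ 0.3733 -0.2608  0.1687] x [0.416 0.491 0.765] z [ 0.498  0.582 -0.643] F [ 0.14 -0.92 -0.05] g 0.998
tray [578.5 -20.3] [109.1 117.9] 1.72
post [ 579.4 -118.2] [16.7 16.7] 0.17
bar [573.  156.9] [213.9  49.6] 1.06
([0.1065, 0.057, 0.0783], [-0.3616, -0.8201, 0.7813]) [array([-0.54,  0.16,  1.67, -0.  ,  1.32,  1.  ])]
([0.1489, 0.066, 0.1909], [-0.3616, -0.8201, 0.7813]) [array([-0.35,  0.31,  1.57, -0.  ,  1.26,  1.19])]
([0.0769, 0.0658, 0.2514], [-0.3616, -0.8201, 0.7813]) [array([-0.35,  0.42,  1.63, -0.  ,  1.09,  1.19])]
```

View pics/wrist10.png

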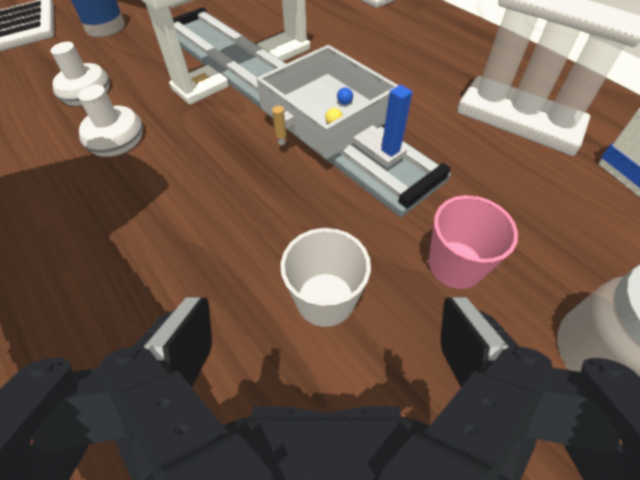

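View pics/top10.png

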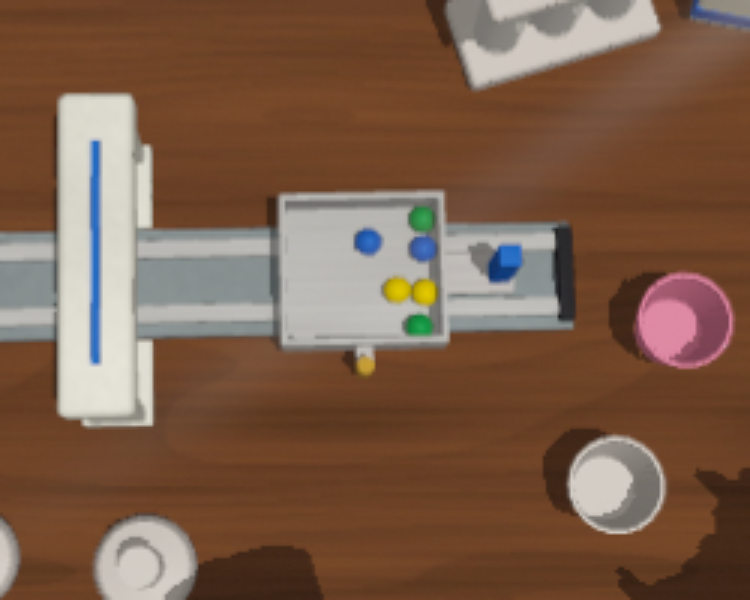

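The empty cup stands upright at its old place, (325,275) in the wrist view. Next is the post, with the tool pointing down and the jaws along the rail.

```bash
python3 -m inch '[[[0.04,0,-0.03],[0,0,0],0.085],[[0.075,0.005,-0.035],[-0.04,-0.09,0.08],0.07],[[0.09,0.015,0],[-0.09,-0.2,0.19],0.05],[[0.105,0.03,0.04],[-0.14,-0.31,0.3],0.046],[[0.12,0.045,0.09],[-0.19,-0.42,0.41],0.046],[[0.135,0.055,0.13],[-0.24,-0.53,0.52],0.046],[[0.145,0.062,0.16],[-0.29,-0.65,0.62],0.046],[[0.147,0.066,0.18],[-0.33,-0.75,0.71],0.046],[[0.1489,0.066,0.19],[-0.3616,-0.82,0.7813],0.046],[[0.1489,0.066,0.19],[-0.3616,-0.82,0.7813],0.046]]'
python3 - <<'E'
from kin import *
from cell import sense,get_image
s=sense();st(s);T=tool(s)
g=get_image("wrist");im=g["img"];cv2.imwrite("pics/wrist11.png",im)
hsv=cv2.cvtColor(im,cv2.COLOR_BGR2HSV);P=pts3(g,T)
m=((hsv[...,0]>105)&(hsv[...,0]<130)&(hsv[...,1]>120)&(abs(P[...,2]-.102)<.01)&(np.hypot(P[...,0]-.58,P[...,1]+.119)<.04)).astype(np.uint8)
c=cv2.findContours(m,0,2)[0]
if c:
    c=max(c,key=len);W=plane(g,c.reshape(-1,2),.102,T);r=cv2.minAreaRect((W[:,:2]*1000).astype(np.float32));print("post",r,c.reshape(-1,2).mean(0))
E
```

```text
time: 18.15
eef_pos: [0.5819, -0.1214, 0.1619]
tool_rot: [3.132, 0.053, 0.004]
wrist_force: [0.6, 0.2, -1.1]
grip_width: 0.538
t 18.15 q [-0.347  0.308  1.565 -0.008  1.263  1.192] p [ 0.5819 -0.1214  0.1619] x [0.999 0.034 0.002] z [ 0.003 -0.009 -1.   ] F [ 0.59  0.16 -1.14] g 0.538
post ((585.6600341796875, -117.66425323486328), (17.584787368774414, 14.815561294555664), 1.7580957412719727) [317.5483871 244.5483871]
```

View pics/wrist11.png

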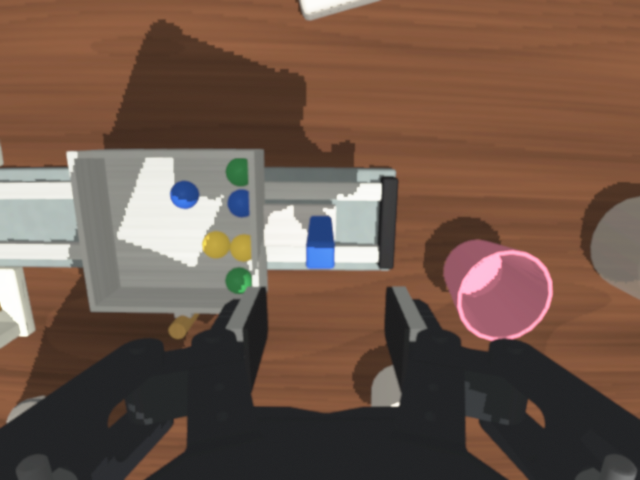

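```bash
python3 - <<'E'
from kin import *
from cell import sense
s=sense();print(rel(s,[.581,-.1185,.067],orient(1.7,90)))
E
```

```text
([-0.0003, -0.0046, 0.0952], [0.0088, -0.0029, 0.003])
```

```bash
python3 -m inch '[[[0,-0.004,0.02],[0.009,-0.003,0.003],0.046],[[0,-0.0046,0.045],[0.009,-0.003,0.003],0.046],[[0,-0.0046,0.07],[0.009,-0.003,0.003],0.046],[[0,-0.0046,0.09],[0.009,-0.003,0.003],0.046],[[0,-0.0046,0.095],[0.009,-0.003,0.003],0.046],[[0,-0.0046,0.095],[0.009,-0.003,0.003],0.046]]'
python3 - <<'E'
from kin import *
from cell import sense,get_image
s=sense();st(s)
g=get_image("wrist");cv2.imwrite("pics/wrist12.png",g["img"])
E
```

```text
time: 18.95
eef_pos: [0.5811, -0.1189, 0.067]
tool_rot: [-3.141, -0.046, 0.0]
wrist_force: [0.5, -0.7, 0.8]
grip_width: 0.537
t 18.95 q [-0.348  0.424  1.627  0.     1.091  1.194] p [ 0.5811 -0.1189  0.067 ] x [ 1.     0.029 -0.   ] z [-0.  0. -1.] F [ 0.47 -0.75  0.82] g 0.537
```

View pics/wrist12.png

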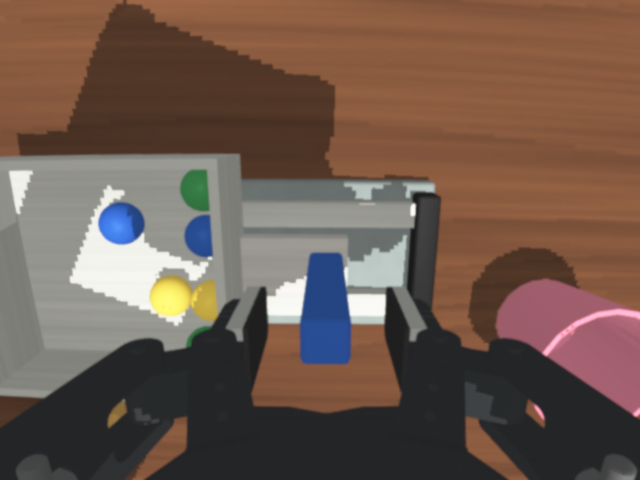

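The post at (325,310) sits centred between the jaws, so I close.

```bash
python3 -m inch '[[[0,0,0],[0,0,0],0.025],[[0,0,0],[0,0,0],0.018],[[0,0,0],[0,0,0],0.01],[[0,0,0],[0,0,0],0.005],[[0,0,0],[0,0,0],0.005]]'
python3 - <<'E'
from kin import *
from cell import sense,get_image
s=sense();st(s)
g=get_image("top");P=pts3(g);z=P[...,2]
r=np.radians(1.72);tool_d=np.array([-np.sin(r),np.cos(r),0])
print("tray->bar along rail mm:", np.dot([573-578.5,156.9+20.3],tool_d[:2]))
print("per-mm travel in tool axes",(tool(s)[:3,:3].T@tool_d).round(4))
E
```

```text
time: 19.62
eef_pos: [0.5826, -0.1191, 0.0689]
tool_rot: [3.141, 0.046, 0.004]
wrist_force: [-0.6, 0.0, 5.5]
grip_width: 0.182
t 19.62 q [-3.470e-01  4.230e-01  1.625e+00  1.000e-03  1.091e+00  1.194e+00] p [ 0.5826 -0.1191  0.0689] x [1.    0.029 0.003] z [ 0.003 -0.001 -1.   ] F [-0.61  0.02  5.51] g 0.182
tray->bar along rail mm: 177.28524478219444
per-mm travel in tool axes [-8.e-04 -1.e+00 -6.e-04]
```

```bash
python3 -m inch '[[[0,-0.005,0],[0,0,0],0.005],[[0,-0.015,0],[0,0,0],0.005],[[0,-0.03,0],[0,0,0],0.005],[[0,-0.048,0],[0,0,0],0.005],[[0,-0.068,0],[0,0,0],0.005],[[0,-0.088,0],[0,0,0],0.005],[[0,-0.108,0],[0,0,0],0.005],[[0,-0.126,0],[0,0,0],0.005],[[0,-0.14,0],[0,0,0],0.005],[[0,-0.148,0],[0,0,0],0.005]]'
python3 -m inch '[[[0,-0.004,0],[0,0,0],0.005],[[0,-0.006,0],[0,0,0],0.005],[[0,-0.007,0],[0,0,0],0.005],[[0,-0.007,0],[0,0,0],0.005]]'
python3 - <<'E'
from kin import *
from cell import sense,get_image
s=sense();st(s)
print("travel",np.linalg.norm(s["eef_pos"][:2]-[.5826,-.1191]))
for n in("top","wrist"):
  g=get_image(n);cv2.imwrite(f"pics/{n}13.png",cv2.resize(g["img"][150:350,200:450],None,fx=3,fy=3) if n=="top" else g["img"])
E
```

```text
time: 20.92
eef_pos: [0.5791, 0.0301, 0.069]
tool_rot: [3.141, 0.047, 0.008]
wrist_force: [4.9, -1.4, -1.1]
grip_width: 0.176
time: 21.42
eef_pos: [0.5789, 0.0372, 0.069]
tool_rot: [3.141, 0.046, 0.008]
wrist_force: [4.1, 0.1, -1.0]
grip_width: 0.177
t 21.43 q [-0.085  0.395  1.664  0.     1.077  1.456] p [0.5789 0.0372 0.069 ] x [1.    0.03  0.005] z [ 0.005 -0.    -1.   ] F [ 4.14  0.13 -0.99] g 0.177
travel 0.15630307264373444
```

View pics/top13.png

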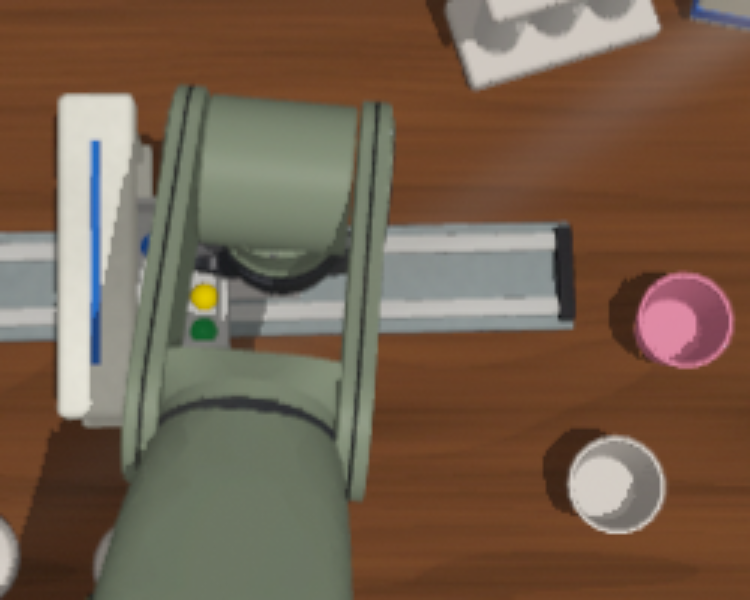

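View pics/wrist13.png

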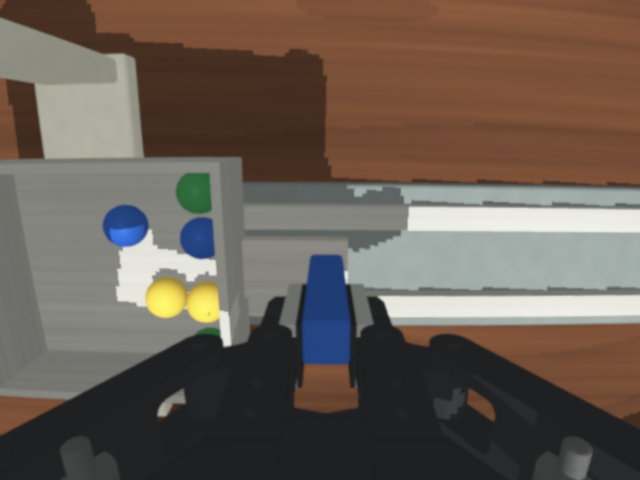

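```bash
python3 -m inch '[[[0.0005,-0.003,0],[0,0,0],0.005],[[0.0005,-0.006,0],[0,0,0],0.005],[[0.0005,-0.008,0],[0,0,0],0.005],[[0.0005,-0.009,0],[0,0,0],0.005],[[0.0005,-0.01,0],[0,0,0],0.005]]'
for i in 1 ; do python3 -m inch '[[[0,-0.001,0],[0,0,0],0.005],[[0,-0.0015,0],[0,0,0],0.005]]'; done
```

```text
time: 22.15
eef_pos: [0.5787, 0.0473, 0.0689]
tool_rot: [3.141, 0.047, 0.006]
wrist_force: [0.8, -1.1, 3.0]
grip_width: 0.176
time: 22.4
eef_pos: [0.5786, 0.0488, 0.069]
tool_rot: [3.141, 0.047, 0.006]
wrist_force: [1.0, -0.8, 2.4]
grip_width: 0.177
```

```bash
python3 -m inch '[[[0,-0.001,0],[0,0,0],0.005],[[0,-0.0015,0],[0,0,0],0.005]]'
```

```text
time: 22.65
eef_pos: [0.5786, 0.0504, 0.0689]
tool_rot: [3.141, 0.047, 0.006]
wrist_force: [0.7, -0.7, 2.4]
grip_width: 0.173
```

```bash
python3 -m inch '[[[0,-0.001,0],[0,0,0],0.005],[[0,-0.0015,0],[0,0,0],0.005]]'
```

```text
time: 22.9
eef_pos: [0.5786, 0.0517, 0.0689]
tool_rot: [3.141, 0.047, 0.006]
wrist_force: [1.3, -3.1, 2.3]
grip_width: 0.175
```

```bash
python3 -m inch '[[[0,-0.0005,0],[0,0,0],0.005],[[0,-0.001,0],[0,0,0],0.005]]'
```

```text
time: 23.15
eef_pos: [0.5786, 0.052, 0.0689]
tool_rot: [3.14, 0.047, 0.006]
wrist_force: [1.3, -5.1, 2.5]
grip_width: 0.177
```

```bash
python3 -m inch '[[[0,-0.0005,0],[0,0,0],0.005],[[0,-0.001,0],[0,0,0],0.005]]'
```

```text
time: 23.4
eef_pos: [0.5786, 0.0522, 0.069]
tool_rot: [3.138, 0.047, 0.006]
wrist_force: [0.4, -6.8, 2.2]
grip_width: 0.179
```

```bash
python3 -m inch '[[[0,-0.0005,0],[0,0,0],0.005],[[0,-0.001,0],[0,0,0],0.005]]'
```

```text
time: 23.65
eef_pos: [0.5786, 0.0522, 0.069]
tool_rot: [3.137, 0.046, 0.006]
wrist_force: [-0.5, -7.1, 2.3]
grip_width: 0.181
```

```bash
python3 -m inch '[[[0,-0.0015,0],[0,0,0],0.005],[[0,-0.002,0],[0,0,0],0.005]]'
```

```text
time: 23.9
eef_pos: [0.5786, 0.0526, 0.069]
tool_rot: [3.134, 0.046, 0.006]
wrist_force: [0.2, -10.0, 2.4]
grip_width: 0.177
```

```bash
python3 -m inch '[[[0,-0.0015,0],[0,0,0],0.005],[[0,-0.002,0],[0,0,0],0.005]]'
```

```text
time: 24.15
eef_pos: [0.5786, 0.0526, 0.069]
tool_rot: [3.131, 0.046, 0.005]
wrist_force: [0.7, -11.3, 2.4]
grip_width: 0.181
```

```bash
python3 -m inch '[[[0,-0.002,0],[0,0,0],0.005],[[0,-0.0025,0],[0,0,0],0.005]]'
```

```text
time: 24.4
eef_pos: [0.5786, 0.0526, 0.0691]
tool_rot: [3.128, 0.045, 0.005]
wrist_force: [0.6, -13.1, 2.5]
grip_width: 0.175
```

```bash
python3 - <<'E'
from kin import *
from cell import sense,get_image
s=sense();st(s);print(rel(s,s["eef_pos"],orient(1.7,90)))
g=get_image("wrist");cv2.imwrite("pics/wrist14.png",g["img"])
g=get_image("scene");cv2.imwrite("pics/scene14.png",cv2.resize(g["img"][130:330,250:450],None,fx=3,fy=3))
E
```

```text
t 24.4 q [-0.051  0.398  1.66  -0.015  1.08   1.498] p [0.5786 0.0526 0.0691] x [1.    0.029 0.003] z [ 0.003 -0.013 -1.   ] F [  0.58 -13.05   2.48] g 0.175
([0.0, 0.0, 0.0], [0.0133, -0.003, -0.0012])
```

View pics/wrist14.png

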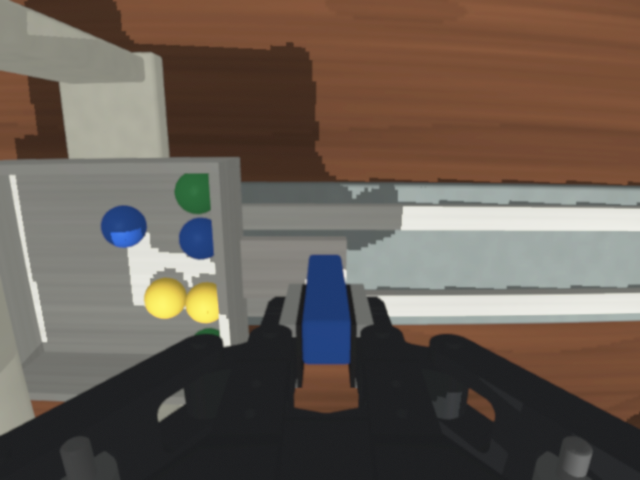

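View pics/scene14.png

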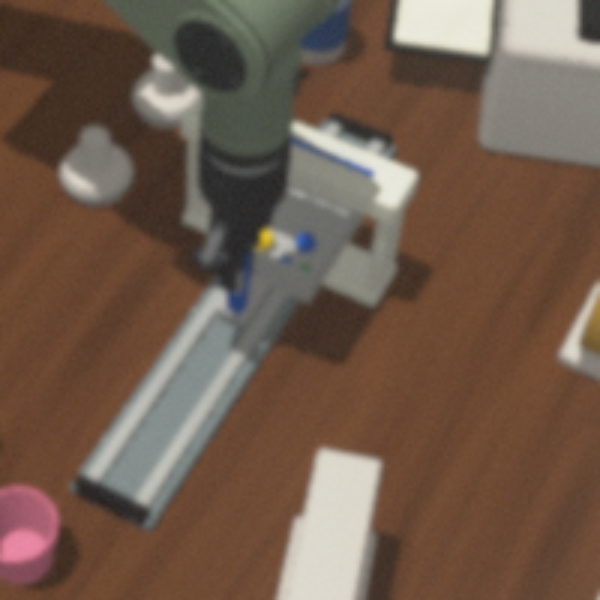

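```bash
python3 -m inch '[[[0,-0.002,0],[0.007,-0.001,0],0.005],[[0,-0.003,0],[0.013,-0.001,0],0.005]]'
```

```text
time: 24.75
eef_pos: [0.5786, 0.0528, 0.069]
tool_rot: [3.137, 0.045, 0.003]
wrist_force: [-0.2, -14.3, 1.9]
grip_width: 0.179
```

```bash
python3 -m inch '[[[0,-0.003,0],[0.004,0,0],0.005],[[0,-0.0035,0],[0.004,0,0],0.005],[[0,-0.0035,0],[0.004,0,0],0.005]]'
```

```text
time: 25.12
eef_pos: [0.5786, 0.0532, 0.069]
tool_rot: [3.136, 0.045, 0.002]
wrist_force: [0.3, -12.5, 2.2]
grip_width: 0.178
```

```bash
python3 -m inch '[[[0,-0.003,0],[0.005,0,0],0.005],[[0,-0.003,0],[0.005,0,0],0.005]]'
```

```text
time: 25.38
eef_pos: [0.5785, 0.0533, 0.069]
tool_rot: [3.136, 0.045, 0.002]
wrist_force: [0.1, -12.5, 2.4]
grip_width: 0.181
```

```bash
python3 -m inch '[[[0,-0.0035,0],[0.005,0,0],0.005],[[0,-0.004,0],[0.005,0,0],0.005],[[0,-0.004,0],[0.005,0,0],0.005]]'
```

```text
time: 25.75
eef_pos: [0.5785, 0.0534, 0.069]
tool_rot: [3.135, 0.045, 0.001]
wrist_force: [0.2, -15.3, 2.3]
grip_width: 0.179
```

```bash
python3 -m inch '[[[0,-0.004,0],[0.005,0,0],0.005],[[0,-0.0045,0],[0.006,0,0],0.005],[[0,-0.005,0],[0.006,0,0],0.005]]'; python3 -c "
from cell import sense
s=sense();print(s['ft_torque'],s['wrist_force'],s['joint_pos'])"
```

```text
time: 26.12
eef_pos: [0.5784, 0.0572, 0.069]
tool_rot: [3.14, 0.044, 0.001]
wrist_force: [-0.5, -4.4, 1.5]
grip_width: 0.179
[-0.62114137 -0.22647092 -0.08967344] [-0.52496707 -4.37722792  1.47619614] [-4.95696526e-02  3.99784181e-01  1.65770716e+00 -1.57756063e-03
  1.08349062e+00  1.49411812e+00]
```

```bash
python3 -m inch '[[[0,0,0],[0.001,0,0],0.005],[[0,0,0],[0.001,0,0],0.005],[[0,0,0],[0.001,0,0],0.005]]'; python3 - <<'E'
from kin import *
from cell import sense,get_image
s=sense();st(s)
g=get_image("wrist");cv2.imwrite("pics/wrist15.png",g["img"])
g=get_image("scene");cv2.imwrite("pics/scene15.png",cv2.resize(g["img"][130:330,250:450],None,fx=3,fy=3))
E
```

```text
time: 26.5
eef_pos: [0.5784, 0.0583, 0.069]
tool_rot: [-3.14, -0.044, -0.001]
wrist_force: [0.7, 1.7, 1.6]
grip_width: 0.178
t 26.5 q [-4.900e-02  4.000e-01  1.658e+00  1.000e-03  1.083e+00  1.493e+00] p [0.5784 0.0583 0.069 ] x [1.    0.028 0.001] z [ 0.001  0.001 -1.   ] F [0.7  1.7  1.63] g 0.178
```

View pics/wrist15.png

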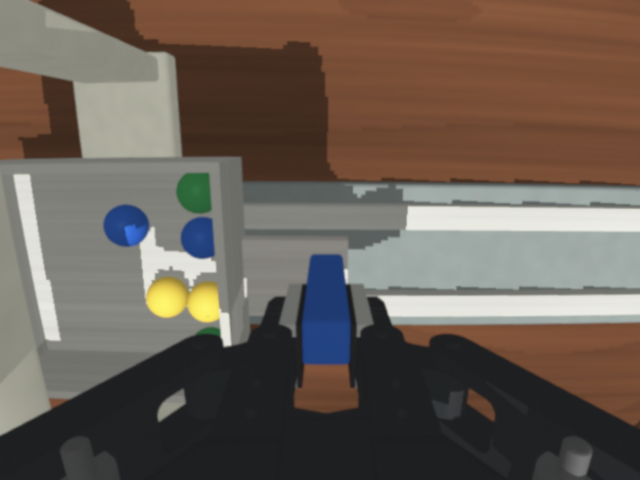

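```bash
python3 -m inch '[[[0,-0.0003,0],[0,0,0],0.005],[[0,-0.0003,0],[0,0,0],0.005],[[0,-0.0003,0],[0,0,0],0.005]]'
```

```text
time: 26.98
eef_pos: [0.5783, 0.0584, 0.0689]
tool_rot: [-3.14, -0.044, -0.001]
wrist_force: [0.5, 1.9, 2.4]
grip_width: 0.18
```

```bash
python3 -m inch '[[[0,0,0],[0,0,0],0.005],[[0,0,0],[0,0,0],0.005],[[0,0,0],[0,0,0],0.005],[[0,0,0],[0,0,0],0.005]]'
```

```text
time: 27.48
eef_pos: [0.5783, 0.0584, 0.0689]
tool_rot: [-3.14, -0.044, -0.001]
wrist_force: [-0.0, 1.0, 1.7]
grip_width: 0.174
```

```bash
python3 - <<'E'
from kin import *
from cell import sense,get_image
s=sense();st(s)
g=get_image("top");cv2.imwrite("pics/top16.png",g["img"])
P=pts3(g);z=P[...,2]
def blob(name,lo,hi,u0,v0,u1,v1,zz):
    m=((z>lo)&(z<hi)).astype(np.uint8);k=np.zeros_like(m);k[v0:v1,u0:u1]=m[v0:v1,u0:u1]
    c=cv2.convexHull(max(cv2.findContours(k,0,2)[0],key=len));W=plane(g,c.reshape(-1,2),zz)
    print(name,np.round(cv2.minEnclosingCircle((W[:,:2]*1000).astype(np.float32))[0],1))
blob("cup",.045,.075,380,290,430,340,.06);blob("pink",.045,.075,408,238,448,276,.06)
E
```

```text
t 27.48 q [-4.900e-02  4.000e-01  1.658e+00  1.000e-03  1.083e+00  1.494e+00] p [0.5783 0.0584 0.0689] x [1.    0.028 0.001] z [ 0.001  0.001 -1.   ] F [-0.01  1.    1.7 ] g 0.174
cup [ 426.9 -195.8]
pink [ 542.1 -247.7]
```

View pics/top16.png

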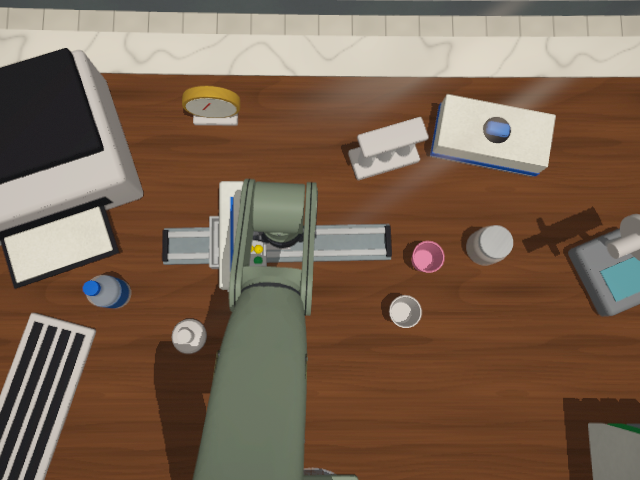

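The final top view shows the cup upright at (405,311) and the other things where they were, except filter_b, which the arm hides. The tray is under the bridge, its far edge showing at (214,242). I hand the job in.

```bash
python3 -c "
from cell import finish_job
print(finish_job())"
```

```text
the job is handed in; nothing more can be done
None
```

I tipped all six balls into the tray and stood the empty cup upright back on its place, within about 1 mm. Then I slid the tray by its post about 177 mm under the bridge, and it clicked into the notch. I handed it in at about 27.5 s with the post still gripped.

**Checks that agreed:**
- **Balls:** all six were counted in the tray after pouring, and the view after the click matches. One green ball is mostly behind a finger there.
- **Notch:** the tray jumped over the first bump, was drawn forward to y = 0.0584 and rested there with about 1 N on the wrist. The travel of 177.5 mm matches the 177.3 mm measured in the images.

**Checks that disagreed or were incomplete:**
- **Bump force:** the first bump took about 15 N, not the stated 10 N.
- **Notch not seen:** the arm hid the notch, so I judged the click from force and travel.
- **Filter_b:** the arm hid it in the last top view. It was still in place in the wrist view just before I took the post, and the arm did not go near it afterwards except high overhead.

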